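# Refit and pin a seawater valve lever

## Robot

A 6-joint arm with a two-finger parallel gripper is mounted at the origin on the work surface. World frame = base frame: x ahead of the robot, y to its left, z up, the work surface at z = 0. Lengths are in m, angles in rad, forces in N, time in s.
With the tool pointing down it reaches from about 0.4 to 0.825 m from the base axis. Payload 7 kg.
Tool frame: the origin (TCP) lies between the finger pads; the fingertips stand 22 mm ahead of it and the grasp point (between the pads) lies 3 mm ahead of it; z points along the fingers, y is the direction in which the jaws open and shut (so a half turn about z gives the same grasp; the last joint's range is limited). The gripper opens to 88 mm and grips with 3 to 60 N. Pads are 19 mm wide; open, the fingers measure 130 mm over their backs; the gripper's body (78 mm by 193 mm) begins 47 mm behind the grasp point.
Start: joints at [-0.877, 0.359, 0.012, 0, -1.224, -0.288], TCP at [0.266, -0.62, 0.249] pointing down, gripper open.
Joint ranges: [-3.07, 3.07], [-1.43, 2.12], [-1.02, 1.25], [-3.03, 1.67], [-3.05, -0], [-3.03, 3.03]. Speed limits (rad/s): [2.39, 2.39, 3.01, 3.14, 3.14, 3.14].

## Interface

Orientations are given as [roll, pitch, yaw] about the fixed x, y, z axes, in that order (R = Rz(yaw) Ry(pitch) Rx(roll)).
In Python, from station import * gives the robot as it stands. The module is installed in compiled form; this text tells all that it offers.
- The arm moves only by the tool move_arm, never from a script. Its argument "rows" is a list of rows, each an object with "delta_rot": the turn, a rotation vector about the world's x, y, z in degrees, a list of three; "delta_pos": the shift along the world's x, y, z in cm, a list of three; "hand": the finger opening in cm, from 0 to 8.76. A call has exactly 10 rows; each row shifts and turns the commanded pose from where the row before left it; what a row does not reach is not made up. A row lasts 1/10 s, in which the tool goes at most 50 mm and 8.59 degrees, less where a joint would pass 70% of its speed; a pose out of reach is approached as far as the arm can. A call is refused whole if a number of a shift passes 5 or a number of a turn 8.59, either way. A call with a gripper value outside its range is refused whole. The fingers move at their own pace and stop on an object; "force" is the grip in N (left out, the last holds). Time passes only in rows, so rows that do not move let the fingers close, or fill a call up. It gives the time, the measured TCP pose, the force and the opening at its end, in the units of the state.
- get_state(): the state, without advancing time (a new reading comes with each control period).
- grab_frame(name): name is "scene" or "top" or "wrist"; returns the picture (420x560x3 uint8, blue, green, red); there is no depth.
- camera_info(name): a dict with "camera_matrix" (3x3 intrinsics, pixels), "world_from_camera" (4x4, takes a point from camera to world coordinates); the wrist camera has in their place "T_tool_cam" (4x4, takes a point from camera to tool coordinates, whose origin is the TCP and whose axes are the flange's). Camera axes: x right, y down, z forward; pixel columns grow to the right and rows downward; lengths in m; the calibration is good to about 2 mm. A picture is of the moment at which its call begins: read the wrist's pose just before it. camera_info takes no time and is no camera call.
- job_done(): hands the job in, once; it reports no verdict.
The state is a dict: "t": time; "q": joint angles; "qd": joint speeds; "joint_efforts": joint torques, N m; "eef_pos": TCP position; "ee_rot": TCP orientation; "force": force on the tool from outside, world axes, zero at the start; "moment": the same for the moment, N m; "width": finger opening in m.
Only numpy, scipy, OpenCV 4.12 (cv2) and the standard library are available. Lean on these libraries where they do the work, as an engineer would, in place of code of your own. Each camera call takes 0.05 s, during which the arm holds its last target.

## Task

The operating lever is off the ball valve of the seawater calibration loop. Put it back: turn it so that its keyway takes the key on the valve stem and slide it down until it lies fully home on the index plate, then drive the T-handle quick-release pin down through the lever and the plate beneath it until the pin's shoulder rests on the lever, so that the valve is locked shut. Leave the other things in the tray, in the rack and on the bench where they are.

Things in the scene. Friction and masses are not known exactly. Their poses are not given: they have to be found in the camera images.
- valve: Stainless ball valve in a short pipe run on a grey base plate (150 x 260 x 10 mm), bolted down; nothing on it moves, the stem will not turn. Origin: on the stem axis at the bench surface, z up. x points from the stem to the locking hole in the index plate: the way the lever must point when on. The pipe runs along y. Heights: stem top 166 mm, index plate 124 mm, pipe clamps 92 mm.
- stem_foot (a point): Point on the stem axis level with the top of the index plate (8 mm thick: a 68 mm disc about the stem, with a tongue 44 mm wide that runs to x = 98 mm, free beneath). The centre of the lever hub's underside comes to lie here. Axes as valve.
- stem_top (a point): Centre of the top of the upright stem, 42 mm above stem_foot. The stem is 28 mm thick, its top 8 mm tapering to 16 mm. Its key, on the -x side, is 8 mm wide, reaches 20 mm out from the stem axis and 26 mm up from the plate, its top 4 mm bevelled. Axes as valve.
- plate_hole (a point): Centre, at the plate's top face, of the 17 mm through hole in the tongue of the index plate, 75 mm from the stem axis. Axes as valve.
- lever: Valve lever, 183 mm long, 0.35 to 0.5 kg, flat in the tray, hub upright. Steel hub 56 mm across, 30 mm high, bored through 30 mm, with a keyway 10 mm wide cut to 21.5 mm from the axis on the -x side. Arm along +x, 30 mm wide, 18 mm thick, underside flush with the hub's, steel to x = 92 mm, then a black ribbed grip to x = 155 mm. Origin: hub axis, underside; z up.
- lever_grip (a point): Middle of the bare part of the lever's arm between hub and hole: 48 mm from the hub axis, 9 mm above the underside, about 8 mm beyond where the lever balances; the arm is 30 mm wide (along the lever's y) here. Axes as lever.
- lever_hole (a point): Centre, at the arm's top face (18 mm above the lever's underside), of the 16 mm through hole in the arm, 75 mm from the hub axis. Once the lever is on, the keyway leaves it some free play in turning, so this hole may sit a few mm to one side of the plate's hole until it is lined up. Axes as lever.
- lock_pin: Stainless T-handle quick-release pin, 76 mm long, 0.1 to 0.16 kg. Shank 12 mm thick, 46 mm long, its lowest 9 mm tapering to 5 mm; then a collar 22 mm across, 12 mm high; then the T-bar 54 mm long (its x), 14 mm wide (its y), 14 mm high. It hangs upright in one of the rack's two holes, collar on the rack's top. Origin: on the axis at the tip of the shank, z up.
- pin_handle (a point): Centre of the pin's T-bar, 65 mm above the tip. Axes as lock_pin.
- pin_shoulder (a point): Centre of the underside of the pin's collar, 46 mm above the tip. Axes as lock_pin.
- rack: Fixed aluminium bridge in the tray that holds the pin and the plug: 50 mm (x) by 130 mm (y), 60 mm high; 15 mm holes at y = +35 and -35 mm through its 8 mm top. Origin: centre of its underside, z up.
- tray: Fixed steel tray with a dark rubber floor, 320 mm (x) by 330 mm (y), on runners; its floor lies 16 mm above the bench, its rim 28 mm. Origin: its centre, at the bench surface.
- blank_plug: Bystander in the rack's other hole: a plug with a round black knob 30 mm across, no T-bar, 78 mm long. Origin: tip of its shank.
- adapter: Bystander standing in the tray: green anodized pressure adapter, 42 mm across, 64 mm high. Origin: centre of its underside.
- flow_cell: Bystander lying in the tray: clear polycarbonate tube between two black square end blocks, 95 mm long (y), 50 mm wide, 66 mm high at its hose nipples. Origin: centre of its underside.
- deck_float: Bystander on the bench: red plastic float, 104 mm across, 120 mm high. Origin: centre of its underside.
- sample_bottle: Bystander on the bench: glass sample bottle, 58 mm across, 150 mm high. Origin: centre of its underside.
- wrench: Bystander on the bench: steel wrench 200 mm long. Origin: under its middle.
There are look-alikes about, which are no part of the job. Several things have the shape of the lock_pin; the one meant has the colours described above. There is more than one size of the lever; the job needs the smaller.

How it is judged:
By the outcome, as a careful person would: the job done as asked, in the order asked, and still so for the second after the job is handed in, with the robot touching nothing.
It also fails if it takes over 67 s, if anything falls off the work surface, if the arm or the gripper's body presses on something with over 40 N, if the wrist force passes 120 N, or if a joint passes its speed limit or range.

## Working session

There is one attempt and no reset: what is moved stays moved. The work goes in short steps, Python scripts to look and compute and a tool call to move; the robot and the scene stay as the last step left them, time stands still between calls to the robot, and variables do not carry over. Pictures are saved under pics/ and viewed, and the job is handed in when it is done.

Besides the shell and the picture viewer there is one more tool, called after "Emit:" as name([rows], argument=value, ...), one row to a line, values as JSON. move_arm: Moves the arm, as the interface text tells. Its arguments: {"type":"object","properties":{"rows":{"type":"array"},"force":{"type":"number"}},"required":["rows"]}

```bash
mkdir -p pics; ls; python3 - <<'E'
from station import *
import cv2,json
s=get_state();print(s)
for n in ["scene","top","wrist"]:
    cv2.imwrite(f"pics/{n}0.png",grab_frame(n)); print(n,camera_info(n))
E
```

```text
pics
{'t': 0.0, 'q': array([-8.76878729e-01,  3.59373847e-01,  1.10428513e-02, -3.84108781e-04,
       -1.22407533e+00, -2.88106369e-01]), 'qd': array([-5.49653494e-04,  1.18785078e-03, -1.02702161e-04,  1.78561045e-04,
        1.58353876e-03,  3.07914851e-05]), 'joint_efforts': array([ 1.64564262e-04, -5.82720351e+01,  2.93057871e+01,  6.99727580e+00,
        6.86119020e-03, -1.83726147e-04]), 'eef_pos': array([ 0.26627518, -0.61975944,  0.24761799]), 'ee_rot': array([ 3.13994641e+00, -1.11306369e-04, -2.73591215e+00]), 'force': array([-0.19334824, -0.29435971,  1.44896665]), 'moment': array([-0.02423847, -0.04242318,  0.04812263]), 'width': 0.08752277838943233}
scene {'camera_matrix': array([[529.08109128,   0.        , 278.08092225],
       [  0.        , 529.08109128, 209.08810226],
       [  0.        ,   0.        ,   1.        ]]), 'world_from_camera': array([[-0.02810518,  0.64624195, -0.76261487,  1.50050774],
       [ 0.99945378,  0.03143556, -0.01019499, -0.07195111],
       [ 0.0173848 , -0.76248485, -0.64677246,  0.99099572],
       [ 0.        ,  0.        ,  0.        
[... 296 characters left out ...]
, -0.02471717,  0.01274317, -0.07740666],
       [-0.00839898, -0.16849756, -0.98566629,  1.586644  ],
       [ 0.        ,  0.        ,  0.        ,  1.        ]])}
wrist {'camera_matrix': array([[375.1031491 ,   0.        , 277.72049222],
       [  0.        , 375.1031491 , 204.5018466 ],
       [  0.        ,   0.        ,   1.        ]]), 'T_tool_cam': array([[-1.51730911e-04, -9.55727363e-01, -2.94253606e-01,
         7.94765368e-02],
       [ 9.99999834e-01,  1.84303730e-05, -5.75507978e-04,
         4.56608300e-04],
       [ 5.55451926e-04, -2.94253644e-01,  9.55727202e-01,
        -1.36361135e-01],
       [ 0.00000000e+00,  0.00000000e+00,  0.00000000e+00,
         1.00000000e+00]])}
```

View pics/scene0.png

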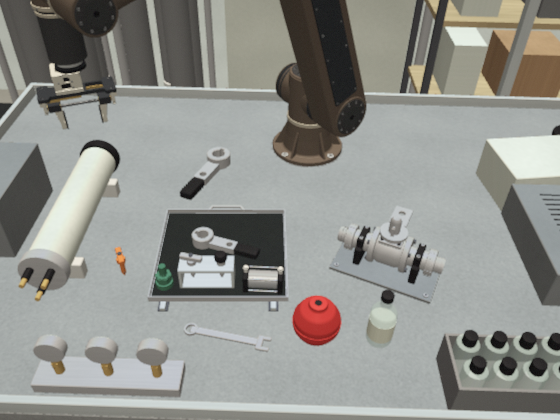

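View pics/top0.png

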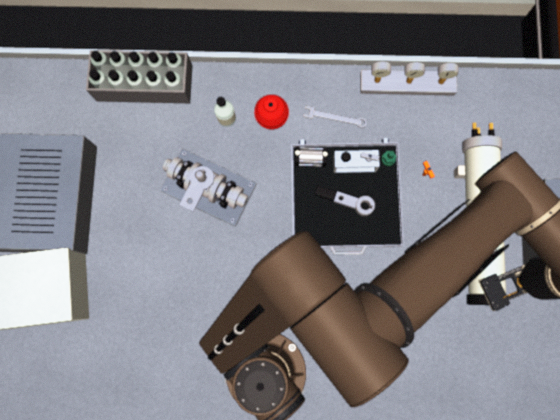

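View pics/wrist0.png

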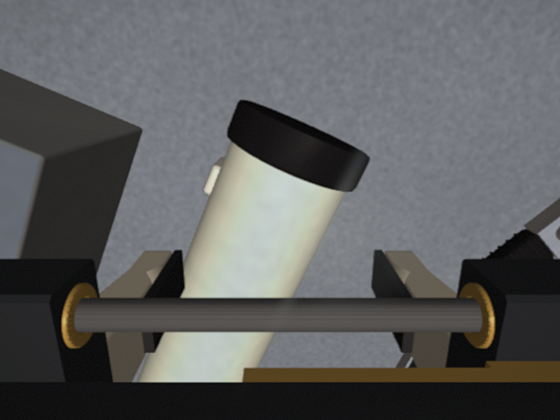

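The tray lever lies at about top (350,203), with the other lever on the bench near scene (207,170). The rack holds a grey T-pin and a black knob, and the valve is at top (205,187). Next I'll enlarge these.

```bash
python3 - <<'E'
import cv2
t=cv2.imread("pics/top0.png");s=cv2.imread("pics/scene0.png")
cv2.imwrite("pics/ta.png",cv2.resize(t[130:255,285:410],None,fx=5,fy=4.8,interpolation=cv2.INTER_CUBIC))
cv2.imwrite("pics/tb.png",cv2.resize(t[140:230,155:265],None,fx=6,fy=6,interpolation=cv2.INTER_CUBIC))
cv2.imwrite("pics/sa.png",cv2.resize(s[200:310,145:295],None,fx=5,fy=5,interpolation=cv2.INTER_CUBIC))
cv2.imwrite("pics/sb.png",cv2.resize(s[195:305,325:455],None,fx=5,fy=5,interpolation=cv2.INTER_CUBIC))
E
```

```text
(no output)
```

View pics/ta.png

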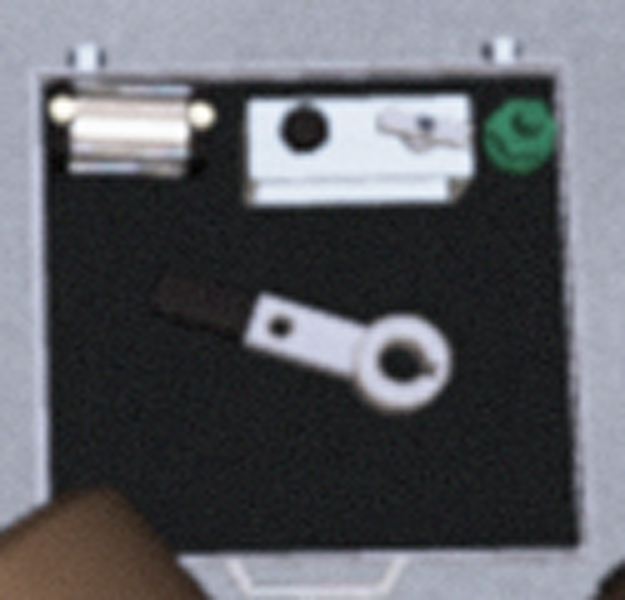

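View pics/tb.png

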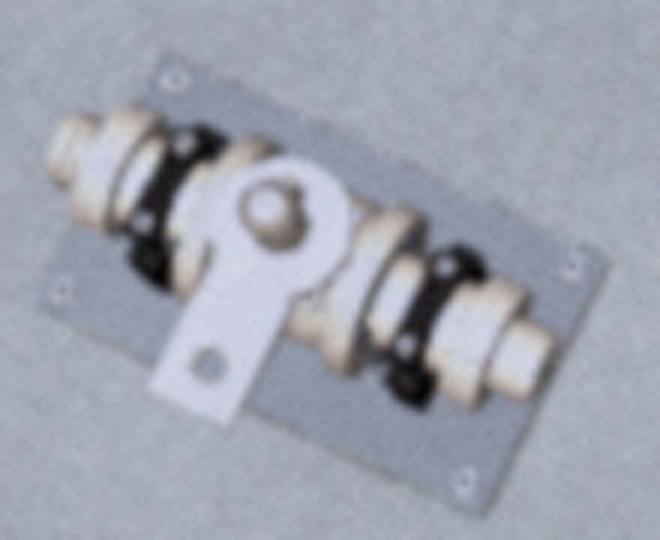

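View pics/sa.png

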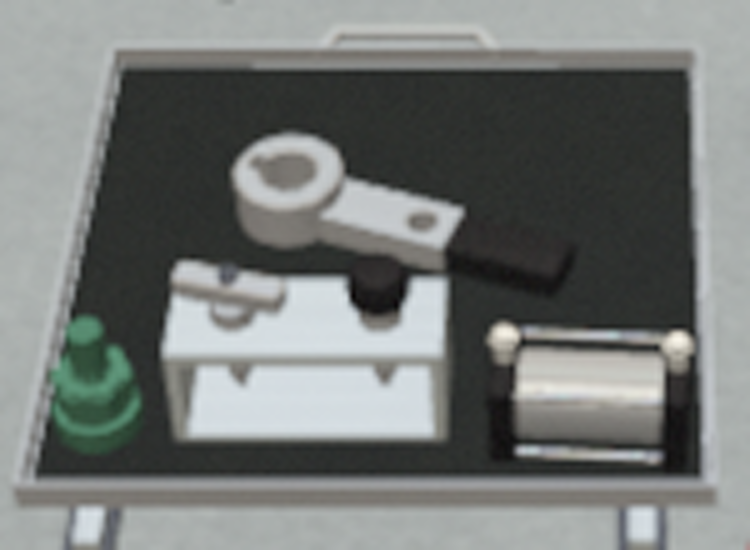

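View pics/sb.png

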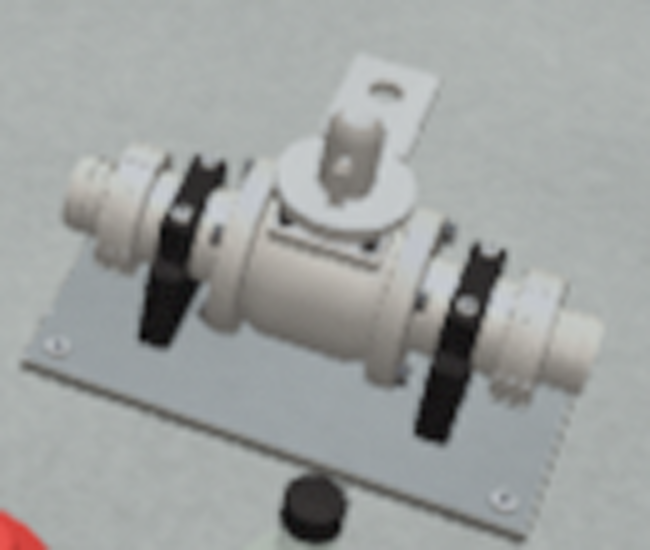

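```bash
cat > h.py <<'E'
import numpy as np
from station import *
from scipy.spatial.transform import Rotation as R
def ray(n,uv,z,st=None):
    c=camera_info(n);K=c["camera_matrix"]
    if n=="wrist":
        T=np.eye(4);T[:3,:3]=R.from_euler('xyz',st["ee_rot"]).as_matrix();T[:3,3]=st["eef_pos"];T=T@c["T_tool_cam"]
    else:T=c["world_from_camera"]
    d=T[:3,:3]@np.linalg.inv(K)@np.array([uv[0],uv[1],1.]);o=T[:3,3]
    return o+d*(z-o[2])/d[2]
def proj(n,p,st=None):
    c=camera_info(n);K=c["camera_matrix"]
    if n=="wrist":
        T=np.eye(4);T[:3,:3]=R.from_euler('xyz',st["ee_rot"]).as_matrix();T[:3,3]=st["eef_pos"];T=T@c["T_tool_cam"]
    else:T=c["world_from_camera"]
    p=np.linalg.inv(T)@np.append(p,1);q=K@p[:3];return q[:2]/q[2]
E
python3 - <<'E'
from h import *
np.set_printoptions(precision=4,suppress=True)
ta=lambda x,y:(285+x/5,130+y/4.8)
tb=lambda x,y:(155+x/6,140+y/6)
sa=lambda x,y:(145+x/5,200+y/5)
sb=lambda x,y:(325+x/5,195+y/5)
def P(l,a,b,z):
    p=ray("top",a,z);q=ray("scene",b,z);print(l,p,q,np.linalg.norm((p-q)[:2]))
    return p,q
h=P("hub",ta(403,362),sa(289,168),.046)
k=P("hole",ta(280,326),sa(423,221),.034)
for a,b in zip(h,k):d=b-a;print(np.hypot(*d[:2]),np.degrees(np.arctan2(d[1],d[0])))
h=P("stem",tb(268,208),sb(358,120),.166)
k=P("plhole",tb(208,364),sb(386,91),.124)
for a,b in zip(h,k):d=b-a;print(np.hypot(*d[:2]),np.degrees(np.arctan2(d[1],d[0])))
P("tbar",ta(422,124),sa(228,283),.095+.007)
h=P("tb1",ta(380,120),sa(175,275),.102)
k=P("tb2",ta(465,130),sa(282,292),.102)
for a,b in zip(h,k):d=b-a;print(np.hypot(*d[:2]),np.degrees(np.arctan2(d[1],d[0])))
P("knob",ta(304,128),sa(377,280),.1)
E
```

```text
hub [ 0.4925 -0.2858  0.046 ] [ 0.4946 -0.2803  0.046 ] 0.005912481331185352
hole [ 0.516  -0.2133  0.034 ] [ 0.5186 -0.2084  0.034 ] 0.005533995722013405
0.07622183774159277 71.99947232020982
0.07577348526032003 71.54708823580593
stem [0.5446 0.1923 0.166 ] [0.5504 0.1971 0.166 ] 0.007485525727554692
plhole [0.4784 0.2246 0.124 ] [0.479  0.2282 0.124 ] 0.003634020635016311
0.07364647122318853 154.01619266871043
0.07786501713569746 156.46051088794033
tbar [ 0.6293 -0.2891  0.102 ] [ 0.634  -0.2857  0.102 ] 0.005810850629424424
tb1 [ 0.6312 -0.2645  0.102 ] [ 0.6299 -0.3112  0.102 ] 0.04669484100484467
tb2 [ 0.6261 -0.3141  0.102 ] [ 0.6387 -0.2597  0.102 ] 0.05589437233361167
0.04986546713997754 -95.88083277641651
0.05227729757239983 80.31562157086667
knob [ 0.6257 -0.2204  0.1   ] [ 0.627  -0.2167  0.1   ] 0.0038800740777262814
```

Emit:
move_arm([
  {"delta_pos": [2.7,3.3,0],"delta_rot": [0,0,4.9],"hand": 8},
  {"delta_pos": [2.7,3.3,0],"delta_rot": [0,0,4.9],"hand": 8},
  {"delta_pos": [2.7,3.3,0],"delta_rot": [0,0,4.9],"hand": 8},
  {"delta_pos": [2.7,3.3,0],"delta_rot": [0,0,4.9],"hand": 8},
  {"delta_pos": [2.7,3.3,0],"delta_rot": [0,0,4.9],"hand": 8},
  {"delta_pos": [2.7,3.3,0],"delta_rot": [0,0,4.9],"hand": 8},
  {"delta_pos": [2.7,3.3,0],"delta_rot": [0,0,4.9],"hand": 8},
  {"delta_pos": [2.7,3.3,0],"delta_rot": [0,0,4.9],"hand": 8},
  {"delta_pos": [2.7,3.3,0],"delta_rot": [0,0,4.9],"hand": 8},
  {"delta_pos": [2.7,3.3,0],"delta_rot": [0,0,4.9],"hand": 8},
])

```text
t: 1.15
eef_pos: [0.5372, -0.2886, 0.2485]
ee_rot: [3.141, 0.0, -1.877]
force: [-0.2, -0.6, 0.4]
width: 0.0798
```

```bash
python3 - <<'E'
from h import *
import cv2,pickle
s=get_state();print(s['t'],s['eef_pos'],np.degrees(s['ee_rot']),s['q'])
cv2.imwrite("pics/w1.png",grab_frame("wrist"));pickle.dump(s,open("w1.pkl","wb"))
E
```

```text
1.15 [ 0.53720853 -0.28855751  0.2484747 ] [ 1.79989166e+02  2.87907495e-03 -1.07541138e+02] [-1.73004552e-01  2.52610671e-01 -1.38606431e-01 -8.10230871e-05
 -1.17975997e+00 -1.33115165e-01]
```

View pics/w1.png

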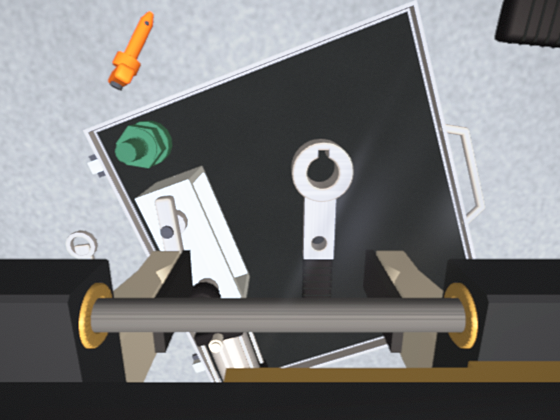

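```bash
python3 - <<'E'
import cv2
t=cv2.imread("pics/w1.png")
cv2.imwrite("pics/w1a.png",cv2.resize(t[130:270,270:375],None,fx=5,fy=4.28,interpolation=cv2.INTER_CUBIC)[:600])
cv2.imwrite("pics/w1b.png",cv2.resize(t[160:310,120:260],None,fx=4,fy=4,interpolation=cv2.INTER_CUBIC))
E
```

```text
(no output)
```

View pics/w1a.png

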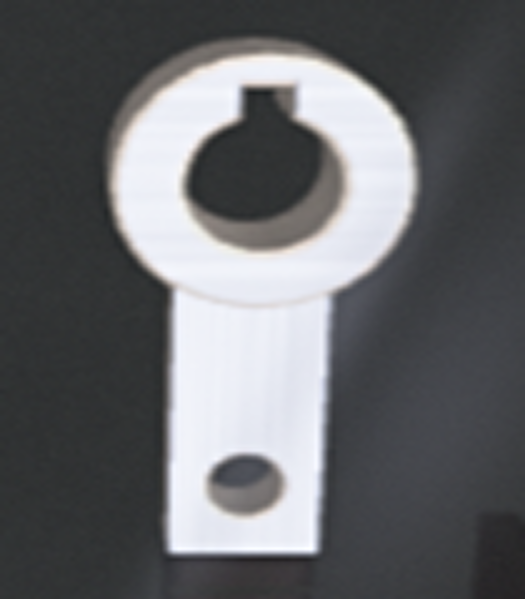

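View pics/w1b.png

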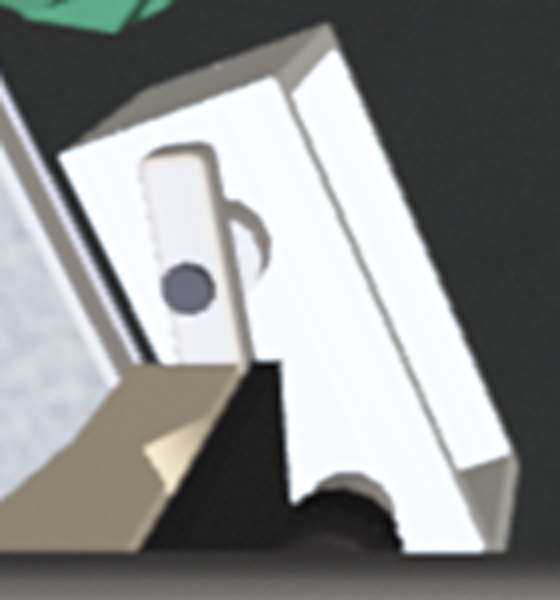

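```bash
python3 - <<'E'
from h import *
import pickle
np.set_printoptions(precision=4,suppress=True)
s=pickle.load(open("w1.pkl","rb"))
h=ray("wrist",(322.2,171.4),.046,s);k=ray("wrist",(318.8,242.9),.034,s)
d=k-h;print(h,k,np.hypot(*d[:2]),np.degrees(np.arctan2(d[1],d[0])))
L=ray("wrist",(270+168/5,130+550/4.28),.034,s);Rr=ray("wrist",(270+318/5,130+552/4.28),.034,s)
L2=ray("wrist",(270+175/5,130+300/4.28),.034,s);R2=ray("wrist",(270+331/5,130+300/4.28),.034,s)
print("end width",np.linalg.norm(L-Rr)); d=(L+Rr)/2-(L2+R2)/2;print("ang",np.degrees(np.arctan2(d[1],d[0])), [np.degrees(np.arctan2(*(a-b)[[1,0]])) for a,b in((L,L2),(Rr,R2))])
w=lambda x,y:(120+x/4-.4,160+y/4-.4)
a=ray("wrist",w(278,75),.076,s);b=ray("wrist",w(460,470),.076,s);c=ray("wrist",w(60,155),.076,s);print("rack",a,b,c,np.linalg.norm(a-c),np.degrees(np.arctan2(*(b-a)[[1,0]])))
print("button",ray("wrist",w(188,288),.106,s))
print("tb right edge",ray("wrist",w(216,160),.106,s),ray("wrist",w(247,355),.106,s),"left",ray("wrist",w(142,165),.106,s))
print("tb left",ray("wrist",w(178,350),.106,s))
print("knob edge",ray("wrist",w(398,520),.1,s),ray("wrist",w(350,480),.1,s))
E
```

```text
[ 0.4962 -0.2829  0.046 ] [ 0.5186 -0.2101  0.034 ] 0.07613632948899056 72.8828060015791
end width 0.03073953041653622
ang 72.50319146064538 [np.float64(72.35727012178536), np.float64(72.6478995364195)]
rack [ 0.6063 -0.3182  0.076 ] [ 0.6006 -0.2192  0.076 ] [ 0.6573 -0.3159  0.076 ] 0.05105090923831082 93.2803934506604
button [ 0.6303 -0.2876  0.106 ]
tb right edge [ 0.6149 -0.3105  0.106 ] [ 0.6245 -0.2706  0.106 ] left [ 0.629  -0.3139  0.106 ]
tb left [ 0.6374 -0.2758  0.106 ]
knob edge [ 0.6104 -0.2233  0.1   ] [ 0.6168 -0.2353  0.1   ]
```

The wrist view puts the hub at (0.4955,-0.2825) with the arm at 72.5°. Hole distance reads 76 mm against 75 and arm width 30.7 mm against 30. The pin's axis is at about (0.630,-0.288). I'll grasp 41 mm from the hub, which keeps the gripper body clear of the knob.

Emit:
move_arm([
  {"delta_pos": [-0.98,1.51,-2.0],"delta_rot": [0,0,0],"hand": 6},
  {"delta_pos": [-0.98,1.51,-2.0],"delta_rot": [0,0,0],"hand": 6},
  {"delta_pos": [-0.98,1.51,-2.0],"delta_rot": [0,0,0],"hand": 6},
  {"delta_pos": [0,0,-2.8],"delta_rot": [0,0,0],"hand": 6},
  {"delta_pos": [0,0,-2.8],"delta_rot": [0,0,0],"hand": 6},
  {"delta_pos": [0,0,-2.5],"delta_rot": [0,0,0],"hand": 6},
  {"delta_pos": [0,0,-2.5],"delta_rot": [0,0,0],"hand": 6},
  {"delta_pos": [0,0,-2.0],"delta_rot": [0,0,0],"hand": 6},
  {"delta_pos": [0,0,-1.2],"delta_rot": [0,0,0],"hand": 6},
  {"delta_pos": [0,0,-0.5],"delta_rot": [0,0,0],"hand": 6},
])

```text
t: 2.2
eef_pos: [0.5064, -0.2448, 0.0443]
ee_rot: [3.14, -0.0, -1.881]
force: [0.3, -0.2, 0.5]
width: 0.0603
```

```bash
python3 - <<'E'
from h import *
import cv2,pickle
s=get_state();print(s['t'],s['eef_pos'],np.degrees(s['ee_rot']),s['force'])
cv2.imwrite("pics/w2.png",grab_frame("wrist"))
cv2.imwrite("pics/s2.png",cv2.resize(grab_frame("scene")[180:310,145:295],None,fx=4,fy=4))
E
```

```text
2.2 [ 0.50637295 -0.24480897  0.04433961] [ 1.79884565e+02 -1.96639797e-02 -1.07757218e+02] [ 0.29017743 -0.2218381   0.52864876]
```

View pics/w2.png

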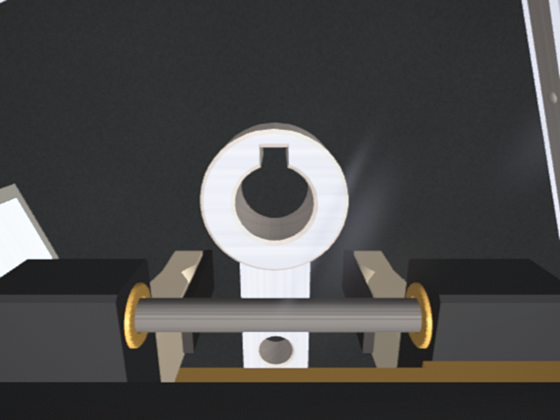

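View pics/s2.png

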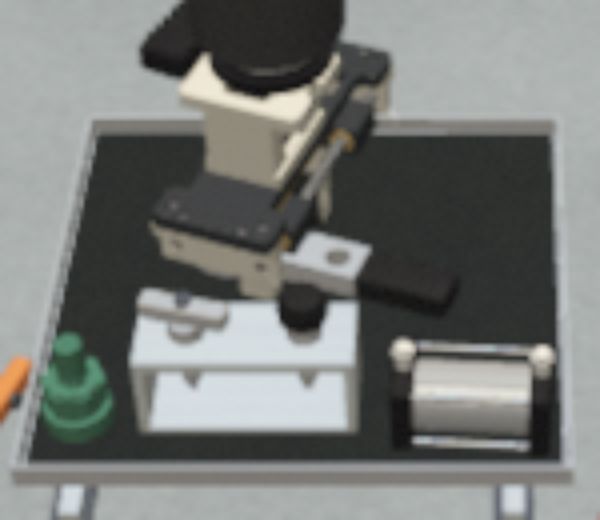

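The lever is centred between the fingers. Hub centre is at pixel (275,200), the finger mid-line is at 278, and the knob is clear. I'll go down 1 mm and close.

Emit:
move_arm([
  {"delta_pos": [0,0,-0.1],"delta_rot": [0,0,0],"hand": 6},
  {"delta_pos": [0,0,0],"delta_rot": [0,0,0],"hand": 2},
  {"delta_pos": [0,0,0],"delta_rot": [0,0,0],"hand": 2},
  {"delta_pos": [0,0,0],"delta_rot": [0,0,0],"hand": 2},
  {"delta_pos": [0,0,0],"delta_rot": [0,0,0],"hand": 2},
  {"delta_pos": [0,0,0],"delta_rot": [0,0,0],"hand": 2},
  {"delta_pos": [0,0,0],"delta_rot": [0,0,0],"hand": 2},
  {"delta_pos": [0,0,0],"delta_rot": [0,0,0],"hand": 2},
  {"delta_pos": [0,0,0],"delta_rot": [0,0,0],"hand": 2},
  {"delta_pos": [0,0,0],"delta_rot": [0,0,0],"hand": 2},
], force=50)

```text
t: 3.3
eef_pos: [0.5073, -0.2449, 0.0448]
ee_rot: [-3.141, -0.0, -1.88]
force: [0.0, -0.0, 5.6]
width: 0.0291
```

Emit:
move_arm([
  {"delta_pos": [0,0,1],"delta_rot": [0,0,0],"hand": 2},
  {"delta_pos": [0,0,2],"delta_rot": [0,0,0],"hand": 2},
  {"delta_pos": [0,0,2.5],"delta_rot": [0,0,0],"hand": 2},
  {"delta_pos": [0,0,3],"delta_rot": [0,0,0],"hand": 2},
  {"delta_pos": [0,0,3],"delta_rot": [0,0,0],"hand": 2},
  {"delta_pos": [0,0,3],"delta_rot": [0,0,0],"hand": 2},
  {"delta_pos": [0,0,3],"delta_rot": [0,0,0],"hand": 2},
  {"delta_pos": [0,0,3],"delta_rot": [0,0,0],"hand": 2},
  {"delta_pos": [0,0,1],"delta_rot": [0,0,0],"hand": 2},
  {"delta_pos": [0,0,0],"delta_rot": [0,0,0],"hand": 2},
])

```text
t: 4.3
eef_pos: [0.5072, -0.2448, 0.2604]
ee_rot: [-3.14, 0.001, -1.881]
force: [-0.5, -0.3, -4.1]
width: 0.0293
```

```bash
python3 - <<'E'
from h import *
import cv2,pickle
s=get_state();print(s['t'],s['eef_pos'],np.degrees(s['ee_rot']),s['force'],s['moment'])
cv2.imwrite("pics/w3.png",grab_frame("wrist"));pickle.dump(s,open("w3.pkl","wb"))
E
```

```text
4.3 [ 0.5071875  -0.24475977  0.26036837] [-1.79898540e+02  4.35576497e-02 -1.07758340e+02] [-0.51802587 -0.32926562 -4.07582529] [ 0.06713356  0.08823197 -0.00403238]
```

View pics/w3.png

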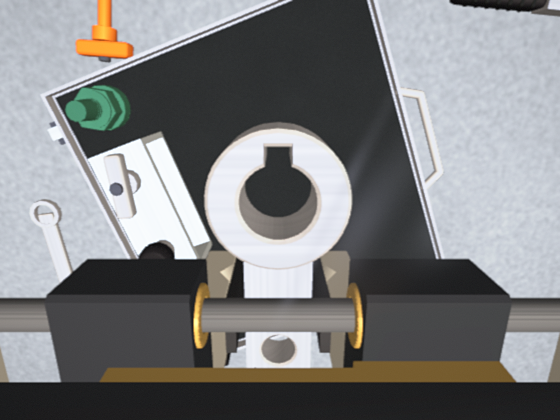

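```bash
python3 - <<'E'
from h import *
import pickle
np.set_printoptions(precision=4,suppress=True)
s=pickle.load(open("w3.pkl","rb"))
Rt=R.from_euler('xyz',s["ee_rot"]).as_matrix()
z=s['eef_pos'][2]
for uv,dz in(((278.5,199),.0012),((278,349),-.0108),((278.5,145),.0012)):
    p=ray("wrist",uv,z+dz,s);print(p,Rt.T@(p-s['eef_pos']))
E
python3 - <<'E'
import cv2
t=cv2.imread("pics/w3.png")
cv2.imwrite("pics/w3a.png",cv2.resize(t[120:370,195:365],None,fx=3,fy=2.4,interpolation=cv2.INTER_CUBIC))
E
```

```text
[ 0.4948 -0.2826  0.2616] [ 0.0399  0.0003 -0.0012]
[ 0.5182 -0.2101  0.2496] [-0.0364  0.0001  0.0108]
[ 0.4886 -0.3019  0.2616] [ 0.0601  0.0003 -0.0012]
```

View pics/w3a.png

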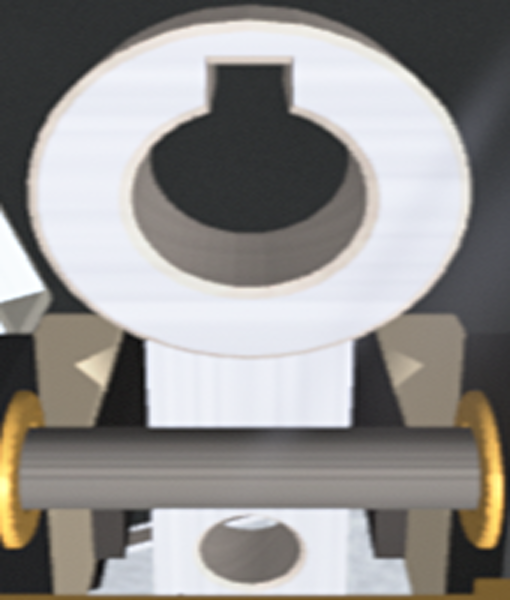

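Lever is held with its hub 39 mm along tool +x from the TCP and square to the pads. Next I'll carry it near the valve and look at the stem from the wrist.

Emit:
move_arm([
  {"delta_pos": [-0.4,3,0.5],"delta_rot": [0,0,5],"hand": 2},
  {"delta_pos": [-0.7,4.2,0],"delta_rot": [0,0,7],"hand": 2},
  {"delta_pos": [-0.7,4.2,0],"delta_rot": [0,0,7],"hand": 2},
  {"delta_pos": [-0.7,4.2,0],"delta_rot": [0,0,7],"hand": 2},
  {"delta_pos": [-0.7,4.2,0],"delta_rot": [0,0,7],"hand": 2},
  {"delta_pos": [-0.7,4.2,0],"delta_rot": [0,0,7],"hand": 2},
  {"delta_pos": [-0.7,4.2,0],"delta_rot": [0,0,7],"hand": 2},
  {"delta_pos": [-0.7,4.2,0],"delta_rot": [0,0,7],"hand": 2},
  {"delta_pos": [-0.7,4.2,0],"delta_rot": [0,0,7],"hand": 2},
  {"delta_pos": [-0.7,4.2,0],"delta_rot": [0,0,7],"hand": 2},
])

```text
t: 5.35
eef_pos: [0.4383, 0.1642, 0.2624]
ee_rot: [3.138, 0.001, -0.689]
force: [1.1, -0.3, -4.0]
width: 0.0292
```

Emit:
move_arm([
  {"delta_pos": [-0.4,4.2,0],"delta_rot": [0,0,7],"hand": 2},
  {"delta_pos": [-0.3,4,0],"delta_rot": [0,0,7],"hand": 2},
  {"delta_pos": [-0.2,0.5,0],"delta_rot": [0,0,0],"hand": 2},
  {"delta_pos": [0,0,0],"delta_rot": [0,0,0.8],"hand": 2},
  {"delta_pos": [0,0,0],"delta_rot": [0,0,0],"hand": 2},
  {"delta_pos": [0,0,0],"delta_rot": [0,0,0],"hand": 2},
  {"delta_pos": [0,0,0],"delta_rot": [0,0,0],"hand": 2},
  {"delta_pos": [0,0,0],"delta_rot": [0,0,0],"hand": 2},
  {"delta_pos": [0,0,0],"delta_rot": [0,0,0],"hand": 2},
  {"delta_pos": [0,0,0],"delta_rot": [0,0,0],"hand": 2},
])

```text
t: 6.35
eef_pos: [0.4311, 0.2499, 0.2647]
ee_rot: [-3.141, -0.0, -0.436]
force: [-1.1, 0.5, -4.1]
width: 0.029
```

```bash
python3 - <<'E'
from h import *
import cv2,pickle
s=get_state();print(s['t'],s['eef_pos'],np.degrees(s['ee_rot']),s['force'],s['moment'],s['q'])
cv2.imwrite("pics/w4.png",grab_frame("wrist"));pickle.dump(s,open("w4.pkl","wb"))
E
```

```text
6.35 [0.43111028 0.24989518 0.26469078] [-1.79981197e+02 -1.54614322e-03 -2.49814537e+01] [-1.09553971  0.50941427 -4.11819806] [-0.12398427  0.11407228  0.0159276 ] [ 9.20400106e-01  5.33359934e-02 -3.42616135e-01 -4.71021937e-05
 -1.17451779e+00  2.14405780e-01]
```

View pics/w4.png

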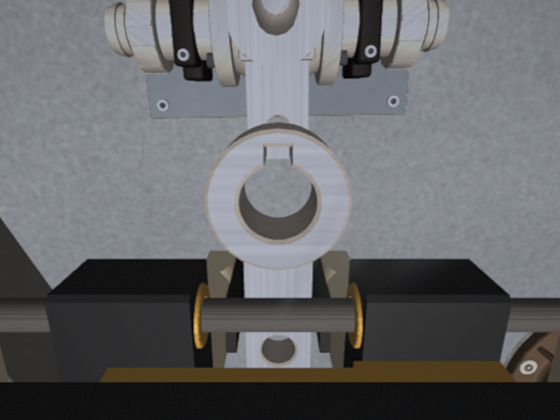

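Stem's at the top edge (277,10); the base-plate edge is level in the picture, so the yaw is about right. I'll move 45 mm closer.

Emit:
move_arm([
  {"delta_pos": [1.4,-0.6,0],"delta_rot": [0,0,0],"hand": 2},
  {"delta_pos": [1.3,-0.6,0],"delta_rot": [0,0,0],"hand": 2},
  {"delta_pos": [1.4,-0.7,0],"delta_rot": [0,0,0],"hand": 2},
  {"delta_pos": [0,0,0],"delta_rot": [0,0,0],"hand": 2},
  {"delta_pos": [0,0,0],"delta_rot": [0,0,0],"hand": 2},
  {"delta_pos": [0,0,0],"delta_rot": [0,0,0],"hand": 2},
  {"delta_pos": [0,0,0],"delta_rot": [0,0,0],"hand": 2},
  {"delta_pos": [0,0,0],"delta_rot": [0,0,0],"hand": 2},
  {"delta_pos": [0,0,0],"delta_rot": [0,0,0],"hand": 2},
  {"delta_pos": [0,0,0],"delta_rot": [0,0,0],"hand": 2},
])

```text
t: 7.4
eef_pos: [0.4719, 0.2312, 0.2647]
ee_rot: [-3.141, -0.0, -0.435]
force: [-0.3, -1.0, -3.9]
width: 0.0291
```

```bash
python3 - <<'E'
from h import *
import cv2,pickle
s=get_state();print(s['t'],s['eef_pos'],np.degrees(s['ee_rot']),s['force'],s['moment'],s['q'])
f=grab_frame("wrist")
cv2.imwrite("pics/w5.png",f);pickle.dump(s,open("w5.pkl","wb"))
cv2.imwrite("pics/w5a.png",cv2.resize(f[0:140,190:370],None,fx=4,fy=4,interpolation=cv2.INTER_CUBIC))
E
```

```text
7.4 [0.47191171 0.23124497 0.26467759] [-1.79989140e+02 -5.36221412e-03 -2.49291276e+01] [-0.25642928 -0.97501967 -3.89525683] [-0.03607382  0.17425676 -0.06333729] [ 8.29253020e-01  1.00832829e-01 -2.90045369e-01  3.46651456e-05
 -1.17970918e+00  3.06434748e-01]
```

View pics/w5.png

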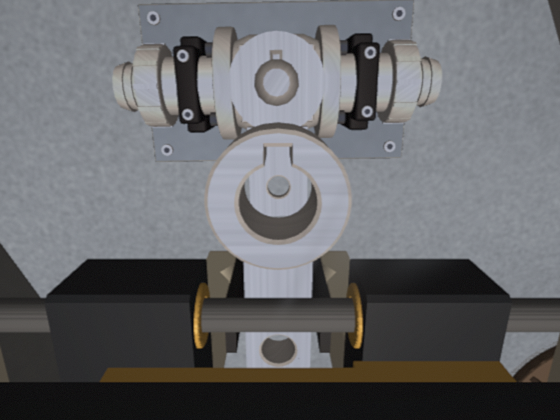

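View pics/w5a.png

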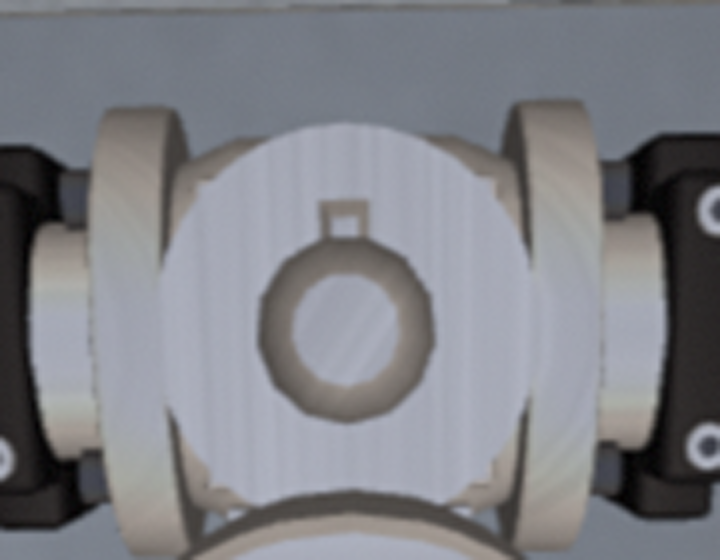

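```bash
python3 - <<'E'
from h import *
import cv2,pickle
np.set_printoptions(precision=4,suppress=True)
s=pickle.load(open("w5.pkl","rb"));f=cv2.imread("pics/w5.png")
g=cv2.cvtColor(f,cv2.COLOR_BGR2GRAY)
st=ray("wrist",(276.2,81.9),.166,s);hl=ray("wrist",(278,186),.124,s);ft=ray("wrist",(276.3,82),.124,s)
print(st,hl,ft,np.linalg.norm((hl-st)[:2]),np.degrees(np.arctan2(*(hl-st)[[1,0]])))
bs=[ray("wrist",p,.010,s) for p in((153,18),(399,13),(167,150),(390,146))]
for a,b in((0,1),(2,3),(0,2),(1,3)):
  d=bs[b]-bs[a];print(np.hypot(*d[:2]),np.degrees(np.arctan2(d[1],d[0])))
a=g.copy()
cv2.imwrite("pics/w5b.png",cv2.resize(f[135:270,200:360],None,fx=4,fy=4,interpolation=cv2.INTER_CUBIC))
cv2.imwrite("pics/w5c.png",cv2.resize(f[0:165,130:420],None,fx=2.7,fy=2.7,interpolation=cv2.INTER_CUBIC))
E
```

```text
[0.5486 0.1972 0.166 ] [0.4805 0.2276 0.124 ] [0.5493 0.197  0.124 ] 0.07457604799874509 155.9241317693379
0.23237360989815792 -113.88220100083744
0.2324765964742425 -113.9110496731941
0.12508092427252127 156.16566733290514
0.12519810546646165 156.21273995590806
```

View pics/w5b.png

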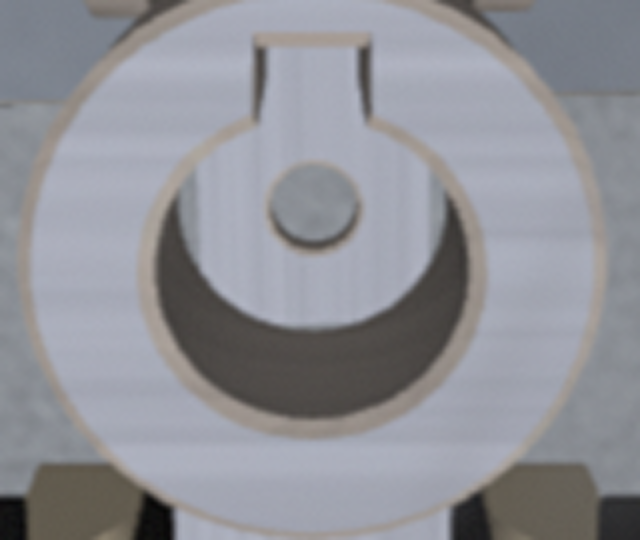

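View pics/w5c.png

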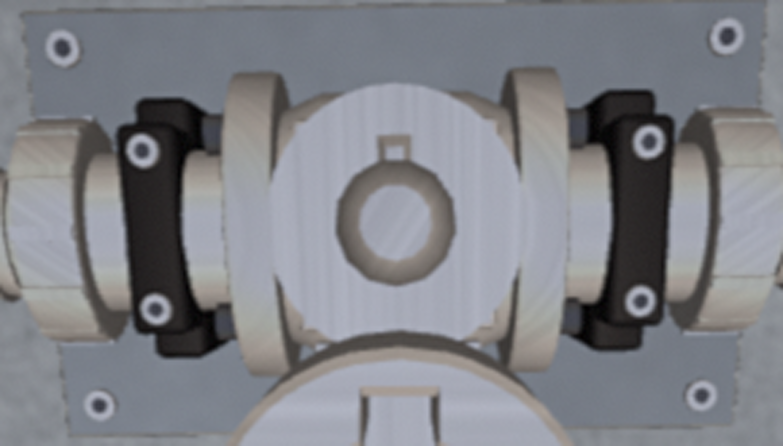

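Valve angle is 156.1°, agreeing between the bolts and the hole. Stem is at (0.5488,0.1971), with the hole 74.6 mm away against 75 given. I'll turn 1° and go over the stem to just above its top.

Emit:
move_arm([
  {"delta_pos": [1.4,-0.6,0],"delta_rot": [0,0,0.5],"hand": 2},
  {"delta_pos": [1.3,-0.6,0],"delta_rot": [0,0,0.5],"hand": 2},
  {"delta_pos": [1.38,-0.58,0],"delta_rot": [0,0,0],"hand": 2},
  {"delta_pos": [0,0,-1.5],"delta_rot": [0,0,0],"hand": 2},
  {"delta_pos": [0,0,-2],"delta_rot": [0,0,0],"hand": 2},
  {"delta_pos": [0,0,-1.5],"delta_rot": [0,0,0],"hand": 2},
  {"delta_pos": [0,0,-0.8],"delta_rot": [0,0,0],"hand": 2},
  {"delta_pos": [0,0,0],"delta_rot": [0,0,0],"hand": 2},
  {"delta_pos": [0,0,0],"delta_rot": [0,0,0],"hand": 2},
  {"delta_pos": [0,0,0],"delta_rot": [0,0,0],"hand": 2},
])

```text
t: 8.45
eef_pos: [0.5134, 0.2136, 0.2076]
ee_rot: [-3.14, -0.001, -0.418]
force: [0.6, -0.3, -4.4]
width: 0.0288
```

```bash
python3 - <<'E'
from h import *
import cv2,pickle
s=get_state();print(s['t'],s['eef_pos'],np.degrees(s['ee_rot']),s['force'],s['moment'])
f=grab_frame("wrist")
cv2.imwrite("pics/w6.png",f);pickle.dump(s,open("w6.pkl","wb"))
cv2.imwrite("pics/w6a.png",cv2.resize(f[120:280,190:370],None,fx=3.7,fy=3.7,interpolation=cv2.INTER_CUBIC))
f=grab_frame("scene")
cv2.imwrite("pics/s6a.png",cv2.resize(f[160:300,325:455],None,fx=4,fy=4,interpolation=cv2.INTER_CUBIC))
E
```

```text
8.45 [0.51337489 0.21364961 0.20755193] [-1.79925394e+02 -5.20594681e-02 -2.39387565e+01] [ 0.61616943 -0.26071132 -4.36967401] [-0.05393546  0.15209759  0.05142266]
```

View pics/w6a.png

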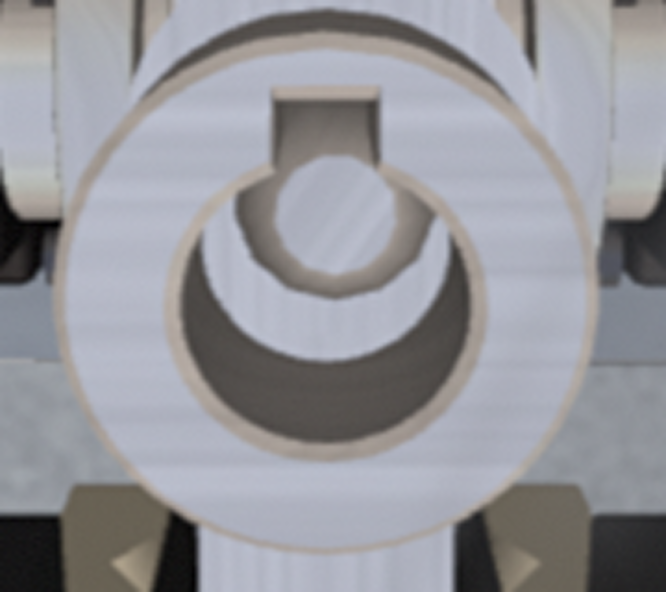

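View pics/s6a.png

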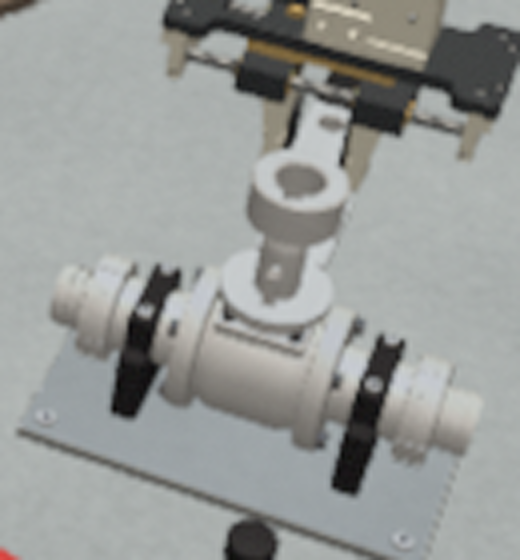

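```bash
python3 - <<'E'
from h import *
import pickle
np.set_printoptions(precision=4,suppress=True)
s=pickle.load(open("w6.pkl","rb"));E=s['eef_pos'];z=E[2]
Rt=R.from_euler('xyz',s["ee_rot"]).as_matrix()
st=ray("wrist",(280.7,177.7),.166,s);print("stem",st,Rt.T@(st-E))
st=ray("wrist",(280.7,199.5),.166,s);
px=lambda x,y:(190+x/3.7-.4,120+y/3.7-.4)
def show(n,p,zz): q=ray("wrist",px(*p),zz,s);print(n,Rt.T@(q-E))
for zb in(-.0288,):
  show("botL",(200,241),z+zb,);show("botR",(452,241),z+zb);show("botB",(326,362),z+zb)
  show("topL",(165,270),z+zb+.03);show("topR",(487,270),z+zb+.03);show("topB",(326,461),z+zb+.03)
  show("outB",(326,552),z+zb+.03);show("outT",(326,32),z+zb+.03)
  show("outL",(55,300),z+zb+.03);show("outR",(598,300),z+zb+.03)
  show("keyw",(326,85),z+zb+.03)
show("stemL",(276,215),.166);show("stemR",(398,215),.166);show("stemT",(337,155),.166);show("stemB",(337,275),.166)
E
```

```text
stem [0.5484 0.1971 0.166 ] [0.0387 0.0009 0.0416]
botL [ 0.0383 -0.016   0.0289]
botR [0.0383 0.0149 0.0288]
botB [ 0.0227 -0.0005  0.0288]
topL [ 0.0428 -0.0168 -0.0011]
topR [ 0.0428  0.0157 -0.0012]
topB [ 0.022  -0.0005 -0.0012]
outB [ 0.0114 -0.0005 -0.0012]
outT [ 0.0665 -0.0005 -0.0011]
outL [ 0.0397 -0.0281 -0.0011]
outR [ 0.0397  0.0271 -0.0012]
keyw [ 0.0614 -0.0005 -0.0011]
stemL [ 0.0386 -0.0071  0.0416]
stemR [0.0386 0.0089 0.0416]
stemT [0.0466 0.0009 0.0416]
stemB [0.0305 0.0009 0.0416]
```

Stem is 1.4 mm off the bore axis in tool y and under 0.5 mm in x. I'll correct that and go down over the stem to above the key.

Emit:
move_arm([
  {"delta_pos": [-0.06,-0.13,0],"delta_rot": [0,0,0],"hand": 2},
  {"delta_pos": [0,0,-0.4],"delta_rot": [0,0,0],"hand": 2},
  {"delta_pos": [0,0,-0.4],"delta_rot": [0,0,0],"hand": 2},
  {"delta_pos": [0,0,-0.4],"delta_rot": [0,0,0],"hand": 2},
  {"delta_pos": [0,0,-0.4],"delta_rot": [0,0,0],"hand": 2},
  {"delta_pos": [0,0,-0.4],"delta_rot": [0,0,0],"hand": 2},
  {"delta_pos": [0,0,-0.3],"delta_rot": [0,0,0],"hand": 2},
  {"delta_pos": [0,0,0],"delta_rot": [0,0,0],"hand": 2},
  {"delta_pos": [0,0,0],"delta_rot": [0,0,0],"hand": 2},
  {"delta_pos": [0,0,0],"delta_rot": [0,0,0],"hand": 2},
])

```text
t: 9.55
eef_pos: [0.5123, 0.2121, 0.1837]
ee_rot: [-3.141, -0.0, -0.418]
force: [0.7, 1.0, -4.4]
width: 0.0293
```

```bash
python3 - <<'E'
from h import *
import cv2,pickle
s=get_state();print(s['t'],s['eef_pos'],np.degrees(s['ee_rot']),s['force'],s['moment'])
f=grab_frame("wrist")
cv2.imwrite("pics/w7.png",f);pickle.dump(s,open("w7.pkl","wb"))
cv2.imwrite("pics/w7a.png",cv2.resize(f[120:280,190:370],None,fx=3.7,fy=3.7,interpolation=cv2.INTER_CUBIC))
E
```

```text
9.55 [0.51231889 0.21210532 0.18373709] [-1.79989750e+02 -8.29451627e-03 -2.39463727e+01] [ 0.68376669  0.98404875 -4.35738348] [-0.06958215  0.14737132 -0.01826949]
```

View pics/w7a.png

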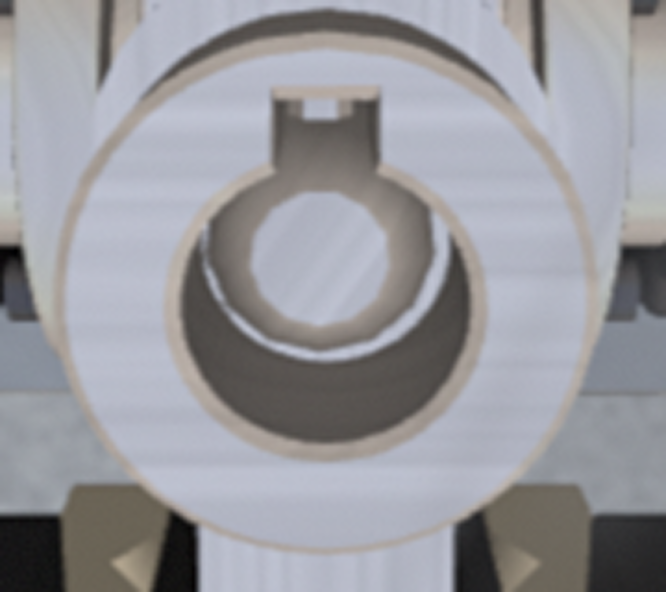

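Emit:
move_arm([
  {"delta_pos": [0.02,0.05,0],"delta_rot": [0,0,0],"hand": 2},
  {"delta_pos": [0,0,-0.3],"delta_rot": [0,0,0],"hand": 2},
  {"delta_pos": [0,0,-0.3],"delta_rot": [0,0,0],"hand": 2},
  {"delta_pos": [0,0,-0.3],"delta_rot": [0,0,0],"hand": 2},
  {"delta_pos": [0,0,-0.3],"delta_rot": [0,0,0],"hand": 2},
  {"delta_pos": [0,0,-0.3],"delta_rot": [0,0,0],"hand": 2},
  {"delta_pos": [0,0,-0.3],"delta_rot": [0,0,0],"hand": 2},
  {"delta_pos": [0,0,0],"delta_rot": [0,0,0],"hand": 2},
  {"delta_pos": [0,0,0],"delta_rot": [0,0,0],"hand": 2},
  {"delta_pos": [0,0,0],"delta_rot": [0,0,0],"hand": 2},
])

```text
t: 10.6
eef_pos: [0.5126, 0.2126, 0.1657]
ee_rot: [-3.141, -0.0, -0.418]
force: [-0.1, 0.0, -3.9]
width: 0.0291
```

```bash
python3 - <<'E'
from h import *
import cv2,pickle
s=get_state();print(s['t'],s['eef_pos'],np.degrees(s['ee_rot']),s['force'],s['moment'])
f=grab_frame("wrist")
cv2.imwrite("pics/w8a.png",cv2.resize(f[120:280,190:370],None,fx=3.7,fy=3.7,interpolation=cv2.INTER_CUBIC))
E
```

```text
10.6 [0.51256608 0.21258209 0.16573248] [-1.79986509e+02 -1.22257278e-02 -2.39459555e+01] [-0.13499416  0.01724143 -3.85500405] [-0.04942168  0.15444409 -0.04740982]
```

View pics/w8a.png

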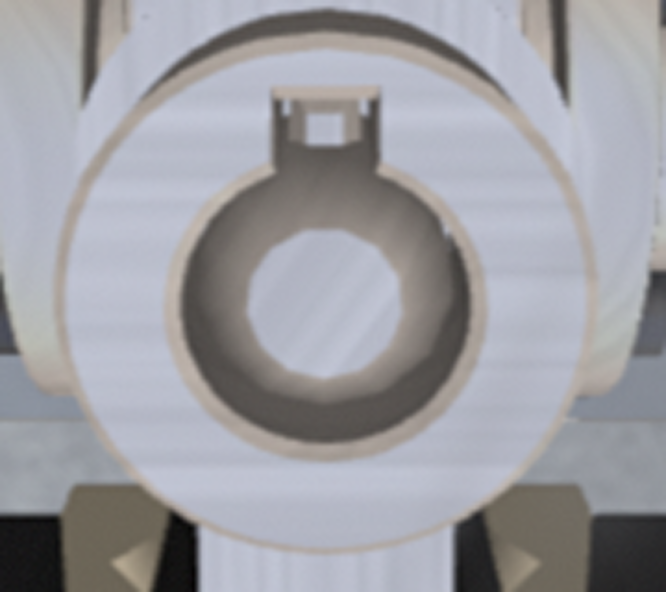

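The key's in the keyway, centred (pixels 290–357 of 275–380), and there's no contact force. I'll go on down.

Emit:
move_arm([
  {"delta_pos": [0,0,-0.3],"delta_rot": [0,0,0],"hand": 2},
  {"delta_pos": [0,0,-0.3],"delta_rot": [0,0,0],"hand": 2},
  {"delta_pos": [0,0,-0.3],"delta_rot": [0,0,0],"hand": 2},
  {"delta_pos": [0,0,-0.2],"delta_rot": [0,0,0],"hand": 2},
  {"delta_pos": [0,0,-0.1],"delta_rot": [0,0,0],"hand": 2},
  {"delta_pos": [0,0,-0.1],"delta_rot": [0,0,0],"hand": 2},
  {"delta_pos": [0,0,0],"delta_rot": [0,0,0],"hand": 2},
  {"delta_pos": [0,0,0],"delta_rot": [0,0,0],"hand": 2},
  {"delta_pos": [0,0,0],"delta_rot": [0,0,0],"hand": 2},
  {"delta_pos": [0,0,0],"delta_rot": [0,0,0],"hand": 2},
])

```text
t: 11.65
eef_pos: [0.5124, 0.2125, 0.1528]
ee_rot: [-3.142, -0.0, -0.418]
force: [-2.8, -1.0, 2.4]
width: 0.0297
```

```bash
python3 - <<'E'
from h import *
import cv2,pickle
s=get_state();print(s['t'],s['eef_pos'],np.degrees(s['ee_rot']),s['force'],s['moment'])
f=grab_frame("wrist")
cv2.imwrite("pics/w9a.png",cv2.resize(f[120:380,190:370],None,fx=2.3,fy=2.3,interpolation=cv2.INTER_CUBIC))
f=grab_frame("scene")
cv2.imwrite("pics/s9a.png",cv2.resize(f[160:300,325:455],None,fx=4,fy=4,interpolation=cv2.INTER_CUBIC))
E
```

```text
11.65 [0.51240668 0.21247086 0.1528441 ] [-1.79997845e+02 -6.37413209e-03 -2.39427056e+01] [-2.78081773 -0.98931117  2.43546257] [-0.50399242  1.30689207 -0.04361802]
```

View pics/w9a.png

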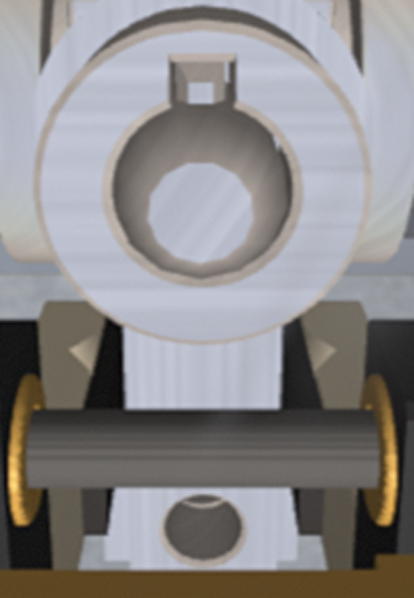

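View pics/s9a.png

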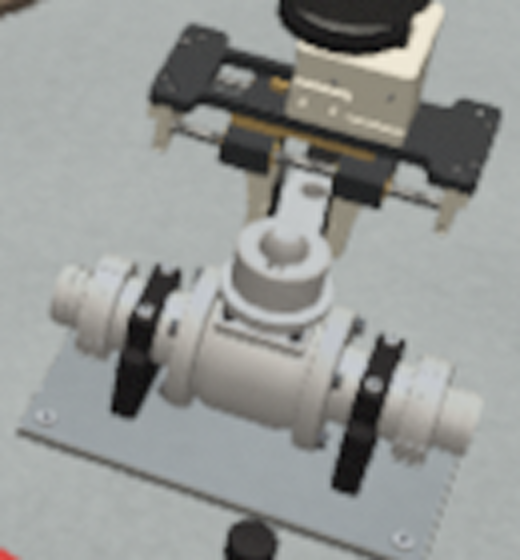

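It contacts the plate at TCP z 0.1528, where 0.153 was predicted. I'll press slightly, release and rise.

Emit:
move_arm([
  {"delta_pos": [0,0,-0.1],"delta_rot": [0,0,0],"hand": 2},
  {"delta_pos": [0,0,0],"delta_rot": [0,0,0],"hand": 2},
  {"delta_pos": [0,0,0],"delta_rot": [0,0,0],"hand": 5},
  {"delta_pos": [0,0,0],"delta_rot": [0,0,0],"hand": 5},
  {"delta_pos": [0,0,0],"delta_rot": [0,0,0],"hand": 5},
  {"delta_pos": [0,0,0],"delta_rot": [0,0,0],"hand": 5},
  {"delta_pos": [0,0,2],"delta_rot": [0,0,0],"hand": 5},
  {"delta_pos": [0,0,3],"delta_rot": [0,0,0],"hand": 5},
  {"delta_pos": [0,0,4],"delta_rot": [0,0,0],"hand": 5},
  {"delta_pos": [0,0,4],"delta_rot": [0,0,0],"hand": 5},
])

```text
t: 12.75
eef_pos: [0.5123, 0.2123, 0.2826]
ee_rot: [3.141, 0.0, -0.418]
force: [1.0, 0.7, -0.4]
width: 0.05
```

```bash
python3 - <<'E'
from h import *
import cv2,pickle
s=get_state();print(s['t'],s['eef_pos'],np.degrees(s['ee_rot']),s['force'],s['moment'])
f=grab_frame("wrist")
cv2.imwrite("pics/w10.png",f);pickle.dump(s,open("w10.pkl","wb"))
E
```

```text
12.75 [0.51228121 0.21233592 0.28261133] [ 1.79950978e+02  1.47067567e-02 -2.39514918e+01] [ 1.03784173  0.66927481 -0.42353502] [0.07968266 0.02217543 0.00636099]
```

View pics/w10.png

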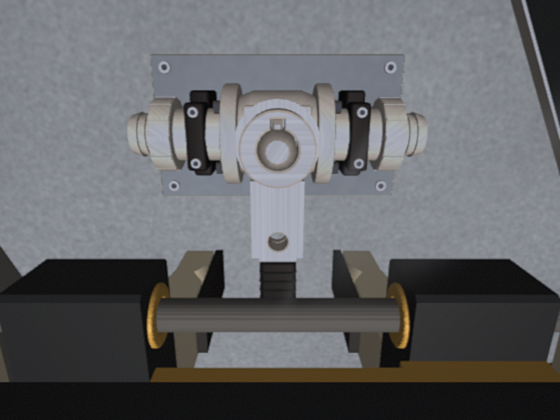

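```bash
python3 - <<'E'
from h import *
import cv2,pickle
np.set_printoptions(precision=4,suppress=True)
s=pickle.load(open("w10.pkl","rb"));f=cv2.imread("pics/w10.png")
cv2.imwrite("pics/w10a.png",cv2.resize(f[85:265,235:320],None,fx=3.3*2,fy=3.3,interpolation=cv2.INTER_CUBIC))
cv2.imwrite("pics/w10b.png",cv2.resize(f[220:265,250:306],None,fx=12,fy=12,interpolation=cv2.INTER_CUBIC))
E
```

```text
(no output)
```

View pics/w10b.png

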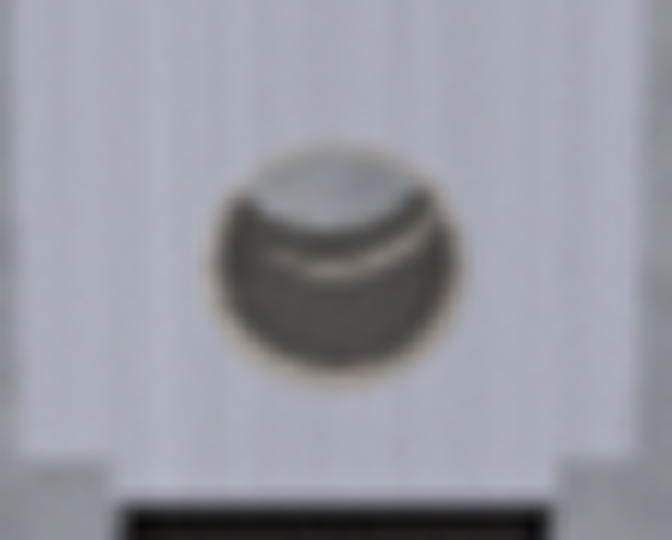

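View pics/w10a.png

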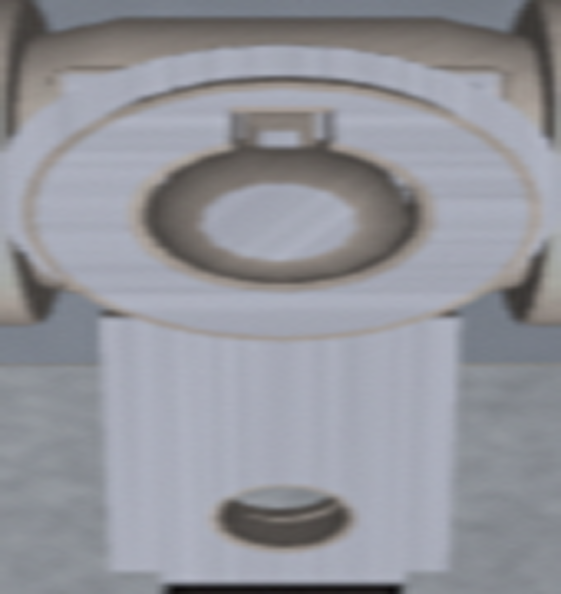

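The lever is down, its hole at wrist pixel (277.6,241.7), and the plate hole's rim shows nearly concentric within it. On to the pin.

Emit:
move_arm([
  {"delta_pos": [0.8,-3,0.5],"delta_rot": [0,0,-6],"hand": 4},
  {"delta_pos": [1.3,-4.4,0],"delta_rot": [0,0,-7.5],"hand": 4},
  {"delta_pos": [1.3,-4.4,0],"delta_rot": [0,0,-7.5],"hand": 4},
  {"delta_pos": [1.3,-4.4,0],"delta_rot": [0,0,-7.5],"hand": 4},
  {"delta_pos": [1.3,-4.4,0],"delta_rot": [0,0,-7.5],"hand": 4},
  {"delta_pos": [1.3,-4.4,0],"delta_rot": [0,0,-7.5],"hand": 4},
  {"delta_pos": [1.3,-4.4,-0.5],"delta_rot": [0,0,-7.5],"hand": 4},
  {"delta_pos": [1.3,-4.4,-1],"delta_rot": [0,0,-7.5],"hand": 4},
  {"delta_pos": [1.3,-4.4,-1],"delta_rot": [0,0,-7.5],"hand": 4},
  {"delta_pos": [1.3,-4.4,-1],"delta_rot": [0,0,-7.5],"hand": 4},
])

```text
t: 13.8
eef_pos: [0.6379, -0.2154, 0.2508]
ee_rot: [-3.141, 0.0, -1.706]
force: [0.7, 0.1, 1.1]
width: 0.0404
```

Emit:
move_arm([
  {"delta_pos": [0.4,-1.6,-1.5],"delta_rot": [0,0,-4.5],"hand": 4},
  {"delta_pos": [0,0,-1.5],"delta_rot": [0,0,0],"hand": 4},
  {"delta_pos": [0,0,0],"delta_rot": [0,0,0],"hand": 4},
  {"delta_pos": [0,0,0],"delta_rot": [0,0,0],"hand": 4},
  {"delta_pos": [0,0,0],"delta_rot": [0,0,0],"hand": 4},
  {"delta_pos": [0,0,0],"delta_rot": [0,0,0],"hand": 4},
  {"delta_pos": [0,0,0],"delta_rot": [0,0,0],"hand": 4},
  {"delta_pos": [0,0,0],"delta_rot": [0,0,0],"hand": 4},
  {"delta_pos": [0,0,0],"delta_rot": [0,0,0],"hand": 4},
  {"delta_pos": [0,0,0],"delta_rot": [0,0,0],"hand": 4},
])

```text
t: 14.8
eef_pos: [0.6415, -0.2294, 0.2217]
ee_rot: [-3.141, 0.0, -1.779]
force: [-0.7, 0.1, -0.4]
width: 0.0398
```

```bash
python3 - <<'E'
from h import *
import cv2,pickle
s=get_state();print(s['t'],s['eef_pos'],np.degrees(s['ee_rot']),s['force'],s['moment'])
f=grab_frame("wrist")
cv2.imwrite("pics/w11.png",f);pickle.dump(s,open("w11.pkl","wb"))
s0=pickle.load(open("w10.pkl","rb"));print("lever hole",ray("wrist",(277.6,241.7),.142,s0),"stem",ray("wrist",(277.5,150),.166,s0))
E
```

```text
14.8 [ 0.64145062 -0.22937997  0.2216778 ] [-1.79989839e+02  1.88702323e-03 -1.01940764e+02] [-0.73898207  0.05441784 -0.44502197] [-0.04231061  0.04303479  0.00848278]
lever hole [0.47858744 0.22743564 0.142     ] stem [0.54888832 0.19626327 0.166     ]
```

View pics/w11.png

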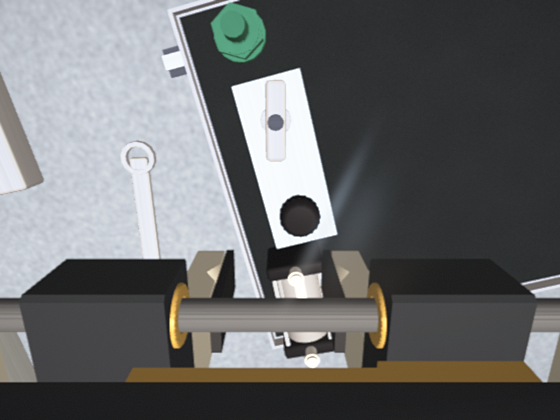

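The T-bar stands upright in the picture from (276,82) to (276,160), with its button at (276,122), so the yaw fits.

```bash
python3 - <<'E'
from h import *
import cv2,pickle
np.set_printoptions(precision=4,suppress=True)
s=pickle.load(open("w11.pkl","rb"));f=cv2.imread("pics/w11.png")
cv2.imwrite("pics/w11a.png",cv2.resize(f[70:175,220:335],None,fx=5,fy=5,interpolation=cv2.INTER_CUBIC))
print(ray("wrist",(275.8,121.9),.106,s),ray("wrist",(276,82),.102,s),ray("wrist",(275.5,160),.102,s))
E
```

```text
[ 0.6307 -0.2871  0.106 ] [ 0.6254 -0.3115  0.102 ] [ 0.6363 -0.2617  0.102 ]
```

View pics/w11a.png

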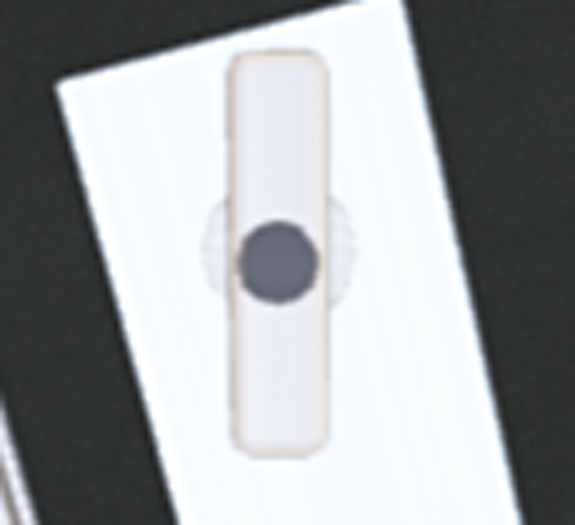

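Emit:
move_arm([
  {"delta_pos": [-0.5,-2.9,0],"delta_rot": [0,0,0],"hand": 4},
  {"delta_pos": [-0.57,-2.86,0],"delta_rot": [0,0,0],"hand": 4},
  {"delta_pos": [0,0,-2.5],"delta_rot": [0,0,0],"hand": 4},
  {"delta_pos": [0,0,-3],"delta_rot": [0,0,0],"hand": 4},
  {"delta_pos": [0,0,-2.5],"delta_rot": [0,0,0],"hand": 4},
  {"delta_pos": [0,0,-1.5],"delta_rot": [0,0,0],"hand": 4},
  {"delta_pos": [0,0,-0.9],"delta_rot": [0,0,0],"hand": 4},
  {"delta_pos": [0,0,-0.3],"delta_rot": [0,0,0],"hand": 4},
  {"delta_pos": [0,0,0],"delta_rot": [0,0,0],"hand": 4},
  {"delta_pos": [0,0,0],"delta_rot": [0,0,0],"hand": 4},
])

```text
t: 15.85
eef_pos: [0.6315, -0.2872, 0.1158]
ee_rot: [-3.14, -0.0, -1.779]
force: [0.4, -0.3, 0.1]
width: 0.0399
```

```bash
python3 - <<'E'
from h import *
import cv2,pickle
s=get_state();print(s['t'],s['eef_pos'],np.degrees(s['ee_rot']),s['force'],s['moment'])
f=grab_frame("wrist")
cv2.imwrite("pics/w12.png",f);pickle.dump(s,open("w12.pkl","wb"))
f=grab_frame("scene")
cv2.imwrite("pics/s12.png",cv2.resize(f[180:310,145:295],None,fx=4,fy=4))
E
```

```text
15.85 [ 0.63147042 -0.28720902  0.11581561] [-1.79895533e+02 -1.11803366e-02 -1.01932625e+02] [ 0.35297704 -0.32342099  0.13421266] [0.06483897 0.06376016 0.02427588]
```

View pics/w12.png

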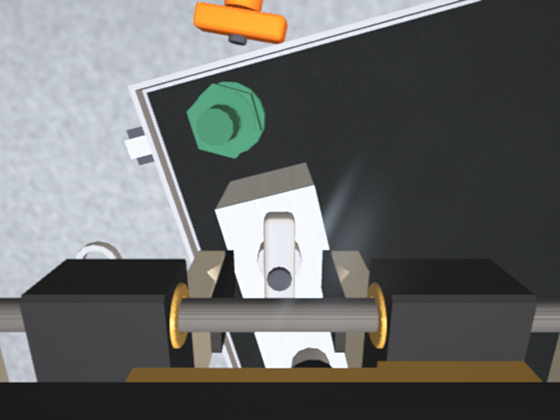

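View pics/s12.png

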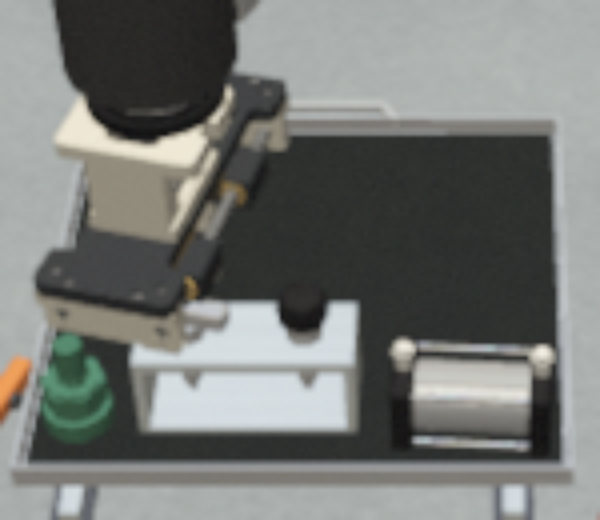

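The bar is centred between the fingers (279 against 279). I'll go 4 mm lower and close.

Emit:
move_arm([
  {"delta_pos": [0,0,-0.2],"delta_rot": [0,0,0],"hand": 4},
  {"delta_pos": [0,0,-0.2],"delta_rot": [0,0,0],"hand": 4},
  {"delta_pos": [0,0,0],"delta_rot": [0,0,0],"hand": 4},
  {"delta_pos": [0,0,0],"delta_rot": [0,0,0],"hand": 0.8},
  {"delta_pos": [0,0,0],"delta_rot": [0,0,0],"hand": 0.8},
  {"delta_pos": [0,0,0],"delta_rot": [0,0,0],"hand": 0.8},
  {"delta_pos": [0,0,0],"delta_rot": [0,0,0],"hand": 0.8},
  {"delta_pos": [0,0,0],"delta_rot": [0,0,0],"hand": 0.8},
  {"delta_pos": [0,0,0],"delta_rot": [0,0,0],"hand": 0.8},
  {"delta_pos": [0,0,0],"delta_rot": [0,0,0],"hand": 0.8},
], force=50)

```text
t: 16.95
eef_pos: [0.6308, -0.2871, 0.1106]
ee_rot: [-3.142, -0.0, -1.779]
force: [0.6, -0.9, -0.6]
width: 0.0137
```

Emit:
move_arm([
  {"delta_pos": [0,0,0.5],"delta_rot": [0,0,0],"hand": 0.8},
  {"delta_pos": [0,0,1.0],"delta_rot": [0,0,0],"hand": 0.8},
  {"delta_pos": [0,0,1.5],"delta_rot": [0,0,0],"hand": 0.8},
  {"delta_pos": [0,0,2],"delta_rot": [0,0,0],"hand": 0.8},
  {"delta_pos": [0,0,2.5],"delta_rot": [0,0,0],"hand": 0.8},
  {"delta_pos": [0,0,3],"delta_rot": [0,0,0],"hand": 0.8},
  {"delta_pos": [0,0,3],"delta_rot": [0,0,0],"hand": 0.8},
  {"delta_pos": [0,0,1.5],"delta_rot": [0,0,0],"hand": 0.8},
  {"delta_pos": [0,0,0],"delta_rot": [0,0,0],"hand": 0.8},
  {"delta_pos": [0,0,0],"delta_rot": [0,0,0],"hand": 0.8},
])

```text
t: 17.95
eef_pos: [0.6306, -0.2869, 0.2611]
ee_rot: [-3.141, 0.0, -1.779]
force: [-0.3, 0.2, -1.5]
width: 0.0133
```

```bash
python3 - <<'E'
from h import *
import cv2,pickle
s=get_state();print(s['t'],s['eef_pos'],np.degrees(s['ee_rot']),s['force'],s['moment'])
f=grab_frame("wrist")
cv2.imwrite("pics/w13.png",f);pickle.dump(s,open("w13.pkl","wb"))
f=grab_frame("scene")
cv2.imwrite("pics/s13.png",cv2.resize(f[130:310,125:295],None,fx=3.3,fy=3.3))
E
```

```text
17.95 [ 0.63056662 -0.2868948   0.26114075] [-1.79947696e+02  2.83022405e-02 -1.01956732e+02] [-0.28311163  0.21505238 -1.50253595] [ 0.02415268  0.12508459 -0.01952674]
```

View pics/w13.png

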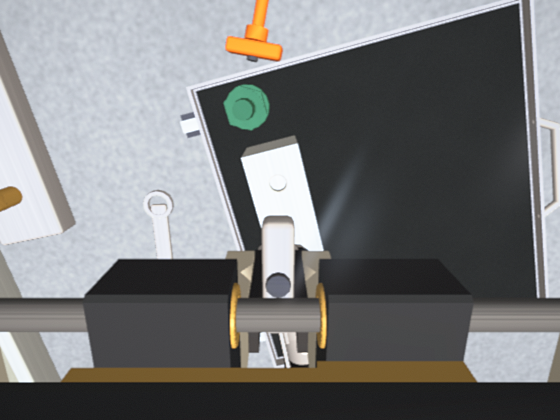

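View pics/s13.png

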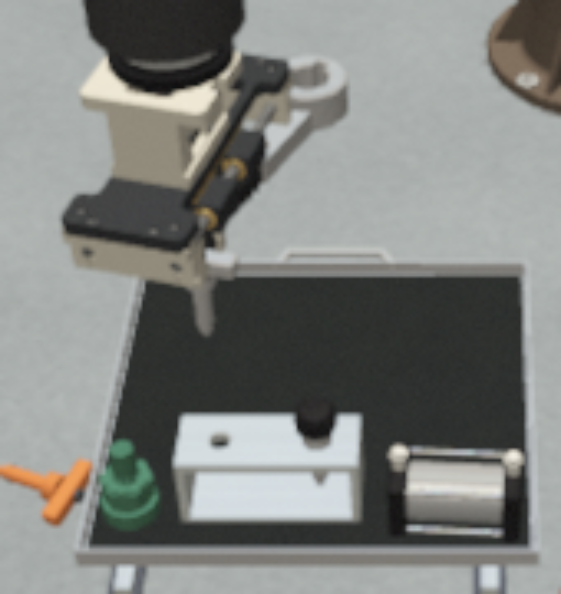

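Pin's held upright: the picture shows the button at (279,284) and the rack hole empty at (278,182). I'll carry it to the valve.

Emit:
move_arm([
  {"delta_pos": [-0.8,3,0.4],"delta_rot": [0,0,5],"hand": 0.8},
  {"delta_pos": [-1.3,4.4,0.4],"delta_rot": [0,0,6.8],"hand": 0.8},
  {"delta_pos": [-1.3,4.4,0.4],"delta_rot": [0,0,6.8],"hand": 0.8},
  {"delta_pos": [-1.3,4.4,0],"delta_rot": [0,0,6.8],"hand": 0.8},
  {"delta_pos": [-1.3,4.4,0],"delta_rot": [0,0,6.8],"hand": 0.8},
  {"delta_pos": [-1.3,4.4,0],"delta_rot": [0,0,6.8],"hand": 0.8},
  {"delta_pos": [-1.3,4.4,0],"delta_rot": [0,0,6.8],"hand": 0.8},
  {"delta_pos": [-1.3,4.4,0],"delta_rot": [0,0,6.8],"hand": 0.8},
  {"delta_pos": [-1.3,4.4,0],"delta_rot": [0,0,6.8],"hand": 0.8},
  {"delta_pos": [-1.3,4.4,0],"delta_rot": [0,0,6.8],"hand": 0.8},
])

```text
t: 19.05
eef_pos: [0.5045, 0.1403, 0.2718]
ee_rot: [3.14, 0.001, -0.619]
force: [0.9, 0.6, -1.4]
width: 0.0135
```

```bash
python3 - <<'E'
from h import *
import pickle
np.set_printoptions(precision=4,suppress=True)
s=pickle.load(open("w13.pkl","rb"));E=s['eef_pos'];Rt=R.from_euler('xyz',s["ee_rot"]).as_matrix()
b=ray("wrist",(278.5,284),E[2]-.0046,s);off=Rt.T@(b-E);print("button tool",off)
print("T top end",Rt.T@(ray("wrist",(278,216),E[2]-.0086,s)-E))
print("rackhole",ray("wrist",(278,182.3),.076,s))
c=get_state();print(c['eef_pos'],np.degrees(c['ee_rot']))
ps=np.radians(-23.9);xt=np.array([np.cos(ps),np.sin(ps)])
for ox in(0,off[0]): t=np.array([.4796,.2275])-ox*xt;print("target",t,t-c['eef_pos'][:2])
E
```

```text
button tool [ 0.0013 -0.0002  0.0046]
T top end [ 0.0302 -0.0004  0.0086]
rackhole [ 0.6307 -0.2882  0.076 ]
[0.5045 0.1403 0.2718] [179.9231   0.0314 -35.4698]
target [0.4796 0.2275] [-0.0249  0.0872]
target [0.4784 0.228 ] [-0.0261  0.0877]
```

Emit:
move_arm([
  {"delta_pos": [-1.0,3.5,0],"delta_rot": [0,0,5],"hand": 0.8},
  {"delta_pos": [-1.0,3.4,0],"delta_rot": [0,0,5],"hand": 0.8},
  {"delta_pos": [-0.58,1.8,-0.5],"delta_rot": [0,0,1.6],"hand": 0.8},
  {"delta_pos": [0,0,-1],"delta_rot": [0,0,0],"hand": 0.8},
  {"delta_pos": [0,0,-1],"delta_rot": [0,0,0],"hand": 0.8},
  {"delta_pos": [0,0,-0.2],"delta_rot": [0,0,0],"hand": 0.8},
  {"delta_pos": [0,0,0],"delta_rot": [0,0,0],"hand": 0.8},
  {"delta_pos": [0,0,0],"delta_rot": [0,0,0],"hand": 0.8},
  {"delta_pos": [0,0,0],"delta_rot": [0,0,0],"hand": 0.8},
  {"delta_pos": [0,0,0],"delta_rot": [0,0,0],"hand": 0.8},
])

```text
t: 20.05
eef_pos: [0.4802, 0.2257, 0.2459]
ee_rot: [-3.141, -0.0, -0.422]
force: [0.2, 0.9, -0.9]
width: 0.0137
```

```bash
python3 - <<'E'
from h import *
import cv2,pickle
s=get_state();print(s['t'],s['eef_pos'],np.degrees(s['ee_rot']),s['force'],s['moment'])
f=grab_frame("wrist")
cv2.imwrite("pics/w14.png",f);pickle.dump(s,open("w14.pkl","wb"))
f=grab_frame("scene");cv2.imwrite("pics/s14r.png",f)
cv2.imwrite("pics/s14.png",cv2.resize(f[160:290,335:450],None,fx=4.5,fy=4.5,interpolation=cv2.INTER_CUBIC))
f=grab_frame("top");cv2.imwrite("pics/t14.png",cv2.resize(f[120:240,150:270],None,fx=4.5,fy=4.5,interpolation=cv2.INTER_CUBIC))
E
```

```text
20.05 [0.48019105 0.22571203 0.24594518] [-1.79962886e+02 -1.62490808e-02 -2.41846976e+01] [ 0.24118953  0.86790794 -0.91693194] [-0.03073329  0.11818062  0.00480608]
```

View pics/w14.png

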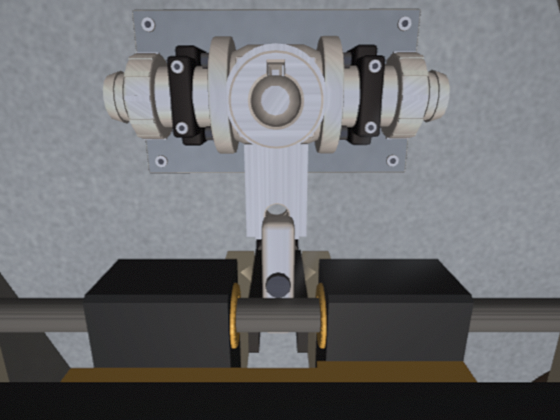

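View pics/s14.png

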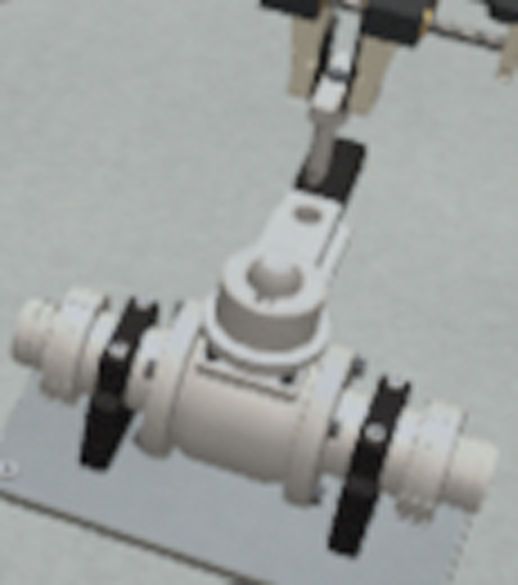

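View pics/t14.png

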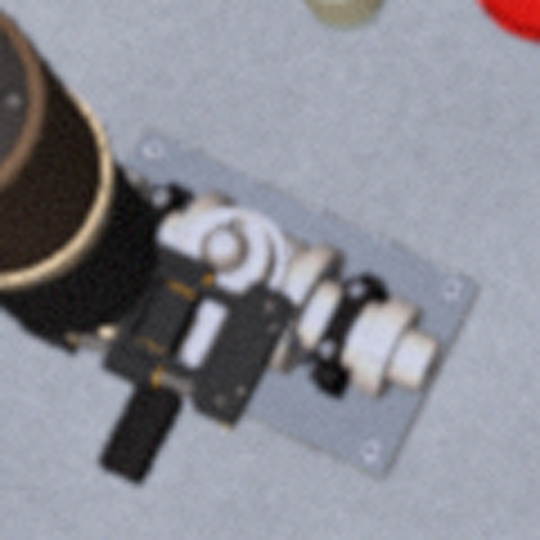

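```bash
python3 - <<'E'
from h import *
import pickle
np.set_printoptions(precision=4,suppress=True)
px=lambda x,y:(335+x/4.5-.4,160+y/4.5-.4)
s=pickle.load(open("w14.pkl","rb"));E=s['eef_pos'];Rt=R.from_euler('xyz',s["ee_rot"]).as_matrix()
tip=E+Rt@np.array([.001,0,.0806]);print("tip pred",tip)
hole=ray("scene",px(306,214),.142);t=ray("scene",px(313,181),tip[2]);print("scene hole",hole,"tip",t,"diff",hole-t)
print("wrist stem",ray("wrist",(275.5,100),.166,s),"hub",ray("wrist",(277,99),.154,s))
p=[ray("wrist",q,.142,s) for q in((245.5,190),(307.5,190))];print(p)
sc=(np.array(p[0])+p[1])/2; print("pred hole from arm mid line + hub")
E
python3 - <<'E'
import cv2
f=cv2.imread("pics/s14r.png")
cv2.imwrite("pics/s14b.png",cv2.resize(f[175:235,380:430],None,fx=10,fy=10,interpolation=cv2.INTER_CUBIC))
f=cv2.imread("pics/w14.png")
cv2.imwrite("pics/w14b.png",cv2.resize(f[40:300,215:335],None,fx=5,fy=2.3,interpolation=cv2.INTER_CUBIC))
E
```

```text
tip pred [0.4811 0.2253 0.1653]
scene hole [0.4768 0.2265 0.142 ] tip [0.4763 0.2264 0.1653] diff [ 0.0005  0.     -0.0233]
wrist stem [0.5484 0.197  0.166 ] hub [0.5483 0.1962 0.154 ]
[array([0.5037, 0.2392, 0.142 ]), array([0.4869, 0.2017, 0.142 ])]
pred hole from arm mid line + hub
```

View pics/s14b.png

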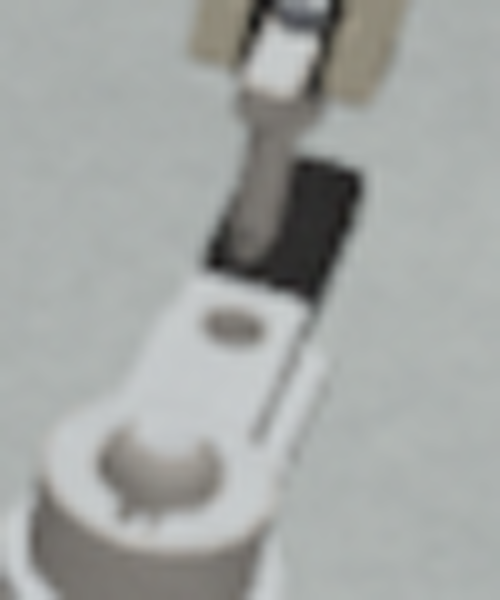

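View pics/w14b.png

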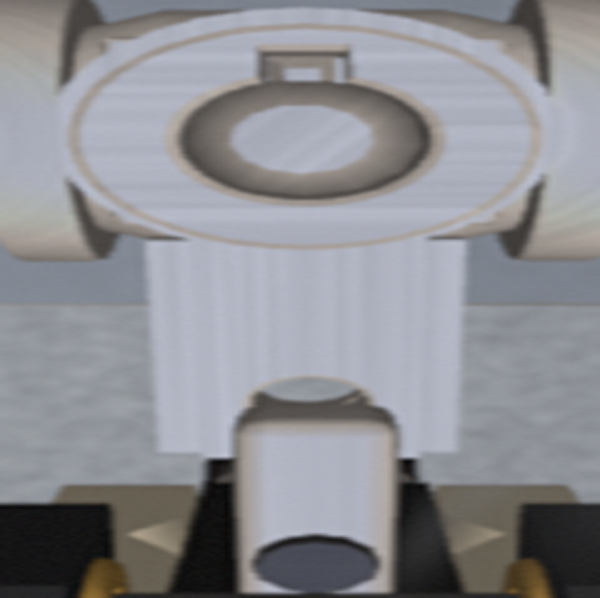

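Emit:
move_arm([
  {"delta_pos": [-0.12,0.15,0],"delta_rot": [0,0,0.2],"hand": 0.8},
  {"delta_pos": [0,0,-0.5],"delta_rot": [0,0,0],"hand": 0.8},
  {"delta_pos": [0,0,-0.6],"delta_rot": [0,0,0],"hand": 0.8},
  {"delta_pos": [0,0,-0.6],"delta_rot": [0,0,0],"hand": 0.8},
  {"delta_pos": [0,0,-0.6],"delta_rot": [0,0,0],"hand": 0.8},
  {"delta_pos": [0,0,0],"delta_rot": [0,0,0],"hand": 0.8},
  {"delta_pos": [0,0,0],"delta_rot": [0,0,0],"hand": 0.8},
  {"delta_pos": [0,0,0],"delta_rot": [0,0,0],"hand": 0.8},
  {"delta_pos": [0,0,0],"delta_rot": [0,0,0],"hand": 0.8},
  {"delta_pos": [0,0,0],"delta_rot": [0,0,0],"hand": 0.8},
])

```text
t: 21.2
eef_pos: [0.4788, 0.2275, 0.2228]
ee_rot: [-3.141, -0.0, -0.418]
force: [0.1, 0.7, -0.5]
width: 0.0135
```

```bash
python3 - <<'E'
from h import *
import cv2,pickle
s=get_state();print(s['t'],s['eef_pos'],np.degrees(s['ee_rot']),s['force'],s['moment'])
f=grab_frame("scene")
cv2.imwrite("pics/s15.png",cv2.resize(f[175:245,375:435],None,fx=8,fy=8,interpolation=cv2.INTER_CUBIC))
E
```

```text
21.2 [0.47880363 0.22750205 0.22278901] [-1.79978188e+02 -8.06223398e-03 -2.39471817e+01] [ 0.14315628  0.6820314  -0.4930342 ] [-0.03213601  0.14514224  0.01860214]
```

View pics/s15.png

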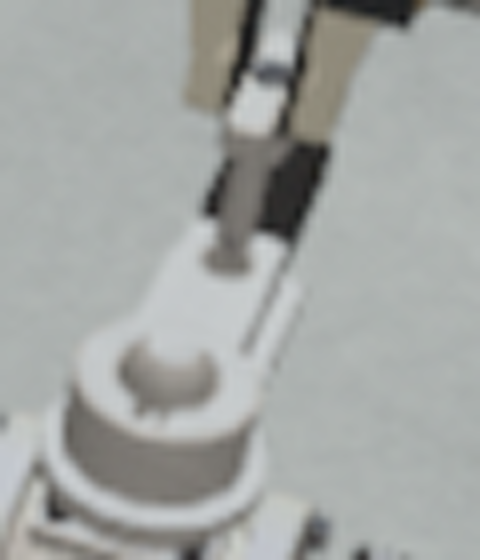

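Tip is at the hole's mouth (scene crop 232,260, hole 227,258) with no contact. I'll lower it.

Emit:
move_arm([
  {"delta_pos": [0,0,-0.3],"delta_rot": [0,0,0],"hand": 0.8},
  {"delta_pos": [0,0,-0.3],"delta_rot": [0,0,0],"hand": 0.8},
  {"delta_pos": [0,0,-0.3],"delta_rot": [0,0,0],"hand": 0.8},
  {"delta_pos": [0,0,-0.3],"delta_rot": [0,0,0],"hand": 0.8},
  {"delta_pos": [0,0,-0.2],"delta_rot": [0,0,0],"hand": 0.8},
  {"delta_pos": [0,0,0],"delta_rot": [0,0,0],"hand": 0.8},
  {"delta_pos": [0,0,0],"delta_rot": [0,0,0],"hand": 0.8},
  {"delta_pos": [0,0,0],"delta_rot": [0,0,0],"hand": 0.8},
  {"delta_pos": [0,0,0],"delta_rot": [0,0,0],"hand": 0.8},
  {"delta_pos": [0,0,0],"delta_rot": [0,0,0],"hand": 0.8},
])

```text
t: 22.25
eef_pos: [0.4788, 0.2275, 0.2087]
ee_rot: [-3.141, -0.0, -0.418]
force: [-0.6, 0.1, -1.6]
width: 0.0135
```

```bash
python3 - <<'E'
from h import *
s=get_state();print(s['t'],s['eef_pos'],s['force'],s['moment'])
E
```

```text
22.25 [0.47877106 0.22746154 0.20869712] [-0.63705964  0.11579663 -1.56881026] [-0.03368989  0.15786688  0.01228352]
```

Emit:
move_arm([
  {"delta_pos": [0,0,-0.4],"delta_rot": [0,0,0],"hand": 0.8},
  {"delta_pos": [0,0,-0.4],"delta_rot": [0,0,0],"hand": 0.8},
  {"delta_pos": [0,0,-0.4],"delta_rot": [0,0,0],"hand": 0.8},
  {"delta_pos": [0,0,-0.4],"delta_rot": [0,0,0],"hand": 0.8},
  {"delta_pos": [0,0,-0.4],"delta_rot": [0,0,0],"hand": 0.8},
  {"delta_pos": [0,0,-0.4],"delta_rot": [0,0,0],"hand": 0.8},
  {"delta_pos": [0,0,-0.4],"delta_rot": [0,0,0],"hand": 0.8},
  {"delta_pos": [0,0,0],"delta_rot": [0,0,0],"hand": 0.8},
  {"delta_pos": [0,0,0],"delta_rot": [0,0,0],"hand": 0.8},
  {"delta_pos": [0,0,0],"delta_rot": [0,0,0],"hand": 0.8},
])

```text
t: 23.25
eef_pos: [0.4788, 0.2275, 0.1808]
ee_rot: [-3.141, -0.0, -0.418]
force: [-0.2, -0.2, -1.1]
width: 0.0134
```

```bash
python3 - <<'E'
from h import *
s=get_state();print(s['t'],s['eef_pos'],s['force'],s['moment'])
E
```

```text
23.25 [0.47884683 0.22753479 0.18075849] [-0.20883633 -0.15135874 -1.05769811] [-0.09454198  0.18047396  0.01137409]
```

The pin is through the lever and plate without force. A few mm are left to the shoulder.

Emit:
move_arm([
  {"delta_pos": [0,0,-0.2],"delta_rot": [0,0,0],"hand": 0.8},
  {"delta_pos": [0,0,-0.1],"delta_rot": [0,0,0],"hand": 0.8},
  {"delta_pos": [0,0,-0.1],"delta_rot": [0,0,0],"hand": 0.8},
  {"delta_pos": [0,0,-0.1],"delta_rot": [0,0,0],"hand": 0.8},
  {"delta_pos": [0,0,0],"delta_rot": [0,0,0],"hand": 0.8},
  {"delta_pos": [0,0,0],"delta_rot": [0,0,0],"hand": 0.8},
  {"delta_pos": [0,0,0],"delta_rot": [0,0,0],"hand": 0.8},
  {"delta_pos": [0,0,0],"delta_rot": [0,0,0],"hand": 0.8},
  {"delta_pos": [0,0,0],"delta_rot": [0,0,0],"hand": 0.8},
  {"delta_pos": [0,0,0],"delta_rot": [0,0,0],"hand": 0.8},
])

```text
t: 24.25
eef_pos: [0.4788, 0.2274, 0.1765]
ee_rot: [-3.141, -0.0, -0.418]
force: [-4.1, -0.7, 7.0]
width: 0.0132
```

```bash
python3 - <<'E'
from h import *
import cv2
s=get_state();print(s['t'],s['eef_pos'],s['force'],s['moment'])
f=grab_frame("scene")
cv2.imwrite("pics/s16.png",cv2.resize(f[175:245,375:435],None,fx=8,fy=8,interpolation=cv2.INTER_CUBIC))
E
```

```text
24.25 [0.47877822 0.22743889 0.17646059] [-4.0570971  -0.74625379  7.01931476] [-0.35288733  1.48895791  0.06995434]
```

View pics/s16.png

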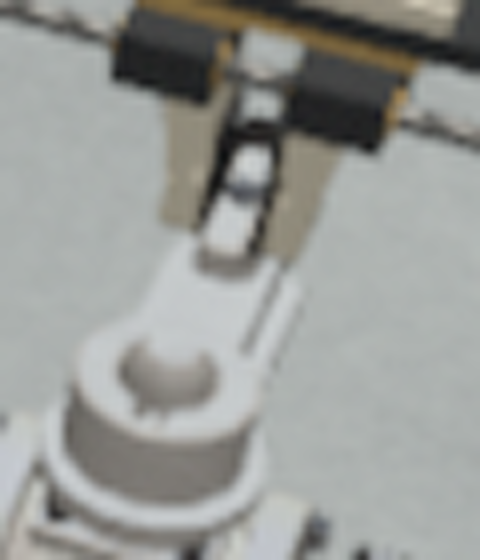

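Seated at z 0.1765, against a predicted 0.1766, with 8 N. I'll release and back away upward.

Emit:
move_arm([
  {"delta_pos": [0,0,0.05],"delta_rot": [0,0,0],"hand": 0.8},
  {"delta_pos": [0,0,0],"delta_rot": [0,0,0],"hand": 3.5},
  {"delta_pos": [0,0,0],"delta_rot": [0,0,0],"hand": 3.5},
  {"delta_pos": [0,0,0],"delta_rot": [0,0,0],"hand": 3.5},
  {"delta_pos": [0,0,0],"delta_rot": [0,0,0],"hand": 3.5},
  {"delta_pos": [0,0,1],"delta_rot": [0,0,0],"hand": 3.5},
  {"delta_pos": [0,0,2],"delta_rot": [0,0,0],"hand": 3.5},
  {"delta_pos": [0,0,3],"delta_rot": [0,0,0],"hand": 3.5},
  {"delta_pos": [0,0,3],"delta_rot": [0,0,0],"hand": 3.5},
  {"delta_pos": [-2.5,1,2],"delta_rot": [0,0,0],"hand": 3.5},
])

```text
t: 25.3
eef_pos: [0.4554, 0.2374, 0.2887]
ee_rot: [-3.14, -0.002, -0.42]
force: [-0.3, 1.9, -1.3]
width: 0.0351
```

Emit:
move_arm([
  {"delta_pos": [-2,1,2],"delta_rot": [0,0,0],"hand": 3.5},
  {"delta_pos": [0,0,0],"delta_rot": [0,0,0],"hand": 3.5},
  {"delta_pos": [0,0,0],"delta_rot": [0,0,0],"hand": 3.5},
  {"delta_pos": [0,0,0],"delta_rot": [0,0,0],"hand": 3.5},
  {"delta_pos": [0,0,0],"delta_rot": [0,0,0],"hand": 3.5},
  {"delta_pos": [0,0,0],"delta_rot": [0,0,0],"hand": 3.5},
  {"delta_pos": [0,0,0],"delta_rot": [0,0,0],"hand": 3.5},
  {"delta_pos": [0,0,0],"delta_rot": [0,0,0],"hand": 3.5},
  {"delta_pos": [0,0,0],"delta_rot": [0,0,0],"hand": 3.5},
  {"delta_pos": [0,0,0],"delta_rot": [0,0,0],"hand": 3.5},
])

```text
t: 26.3
eef_pos: [0.4338, 0.2474, 0.306]
ee_rot: [3.141, 0.0, -0.418]
force: [0.4, -0.2, 0.4]
width: 0.0351
```

```bash
python3 - <<'E'
from h import *
import cv2,pickle
s=get_state();print(s['t'],s['eef_pos'],s['force'],s['moment'])
pickle.dump(s,open("w17.pkl","wb"))
cv2.imwrite("pics/w17.png",grab_frame("wrist"))
f=grab_frame("scene");cv2.imwrite("pics/s17f.png",f)
cv2.imwrite("pics/s17.png",cv2.resize(f[165:255,365:445],None,fx=6,fy=6,interpolation=cv2.INTER_CUBIC))
E
```

```text
26.3 [0.43376455 0.24742151 0.30601278] [ 0.41658305 -0.17333813  0.35504058] [-0.08350138  0.16694435 -0.01377121]
```

View pics/w17.png

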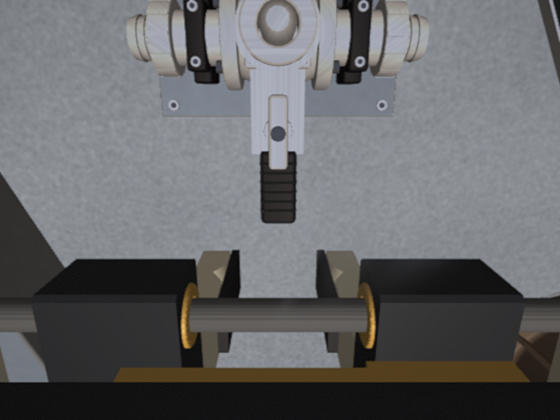

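View pics/s17.png

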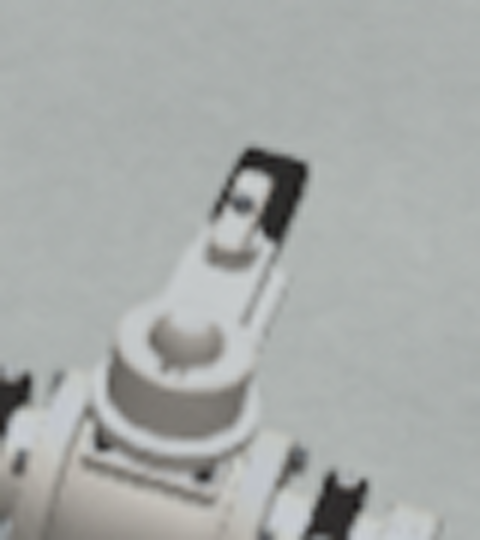

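View pics/s17f.png

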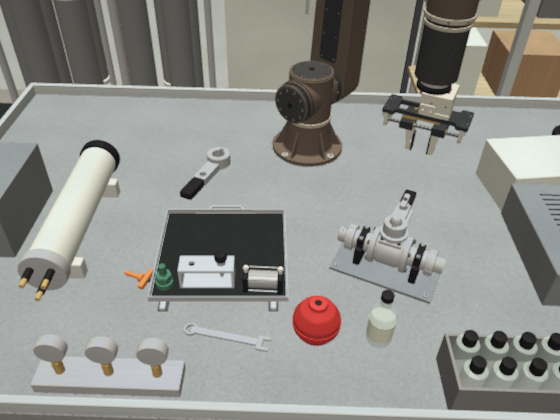

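The orange look-alike pin on the bench is at scene (140,277) now and was at (120,262) at the start. I'll work out when it moved.

```bash
python3 - <<'E'
from h import *
import pickle,cv2
np.set_printoptions(precision=3,suppress=True)
print("top0",ray("top",(428,170),.012)[:2],"scene0",ray("scene",(120,262),.012)[:2])
for n,uv in(("w1",(131,50)),):
    print(n,ray("wrist",uv,.012,pickle.load(open(n+".pkl","rb")))[:2])
for n,uv in(("w3",(104,30)),("w13",(258,30)),("w12",(240,20))):
    print(n,ray("wrist",uv,.012,pickle.load(open(n+".pkl","rb")))[:2])
print("scene end",ray("scene",(140,277),.012)[:2])
a=cv2.imread("pics/scene0.png");b=cv2.imread("pics/s14r.png");c=cv2.imread("pics/s17f.png")
cv2.imwrite("pics/cmp.png",np.hstack([cv2.resize(x[235:300,95:175],None,fx=3.2,fy=5) for x in(a,b,c)]))
d=cv2.absdiff(a,c).max(2);d[:160,:]=0
cv2.imwrite("pics/diff.png",d*3)
E
```

```text
top0 [ 0.615 -0.482] scene0 [ 0.573 -0.483]
w1 [ 0.632 -0.439]
w3 [ 0.623 -0.421]
w13 [ 0.622 -0.421]
w12 [ 0.629 -0.408]
scene end [ 0.622 -0.421]
```

View pics/cmp.png

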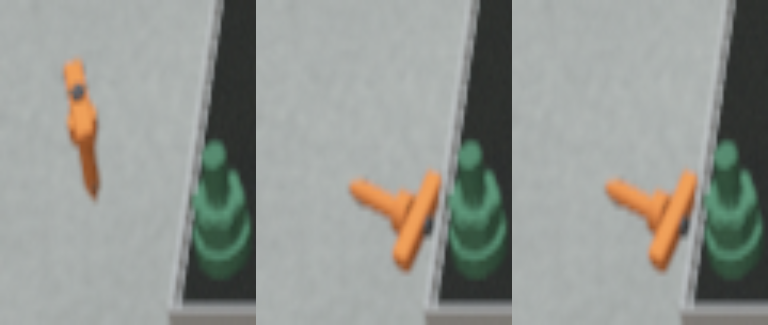

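View pics/diff.png

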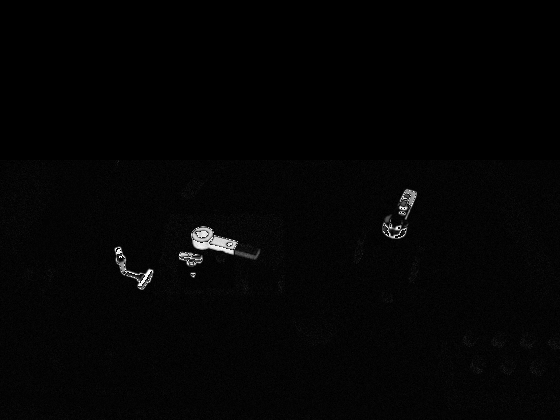

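The orange look-alike was standing at t=0 and had toppled by my look at t=1.15. My tool was never within about 0.18 m of it and passed at z=0.25. Nothing else changed apart from the lever and the pin, so I'm handing in.

```bash
python3 - <<'E'
from station import *
print(job_done())
E
```

```text
the job is handed in; nothing more can be done
None
```

The lever is back on the valve stem and the pin is down through the lever and the index plate, so the valve is locked shut. I handed in at about 26.4 s.

**Lever:** I took it from the tray, turned it to the valve's measured 156.1° and slid it over the key. It met the plate at TCP height 0.1528 m, where I had predicted 0.153 m. The hole in the plate showed nearly concentric through the lever's hole.

**Pin:** The grey T-handle pin went through both holes with no noticeable force. Its shoulder stopped on the lever at 0.1765 m, where I had predicted 0.1766 m, with about 8 N. The pictures after release show the lever and pin in place and the gripper clear of them.

**Checks that disagreed:**
- **Position estimates:** The scene and top cameras differed from the wrist camera by up to about 5 mm. I relied on the wrist camera and contact.
- **Orange look-alike pin:** It appears upright on the bench in the first picture. By the wrist picture at 1.15 s it was lying beside the tray. My tool passed about 0.18 m away at 0.25 m height and I saw no sign of contact, so I believe it fell by itself. I left it where it lay.

Apart from that, comparing the first and last scene pictures shows only the lever and the pin moved. That comparison left out the top of the picture, with the far end of the bench.

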